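Set the tall crystal in its display stand with sprung tongs

TASK

Take the sprung tongs from their holder, squeeze them shut on the tallest crystal on the dark board and, without touching it with the fingers, lower it upright into the six-sided socket of the wooden display stand. The crystal is brittle: feel for the socket's soft sprung floor, which may be at any depth, press on it and on the socket only very lightly, and let go only once the crystal stands on the floor, so that it does not drop. Then stand the tongs back in their holder, let go of them, and leave the other things where they are.

Things in the scene. Friction and masses are not known exactly. Their poses are not given: they have to be found in the camera images.
- tongs: sprung steel tongs, 99 mm tall, 70 g, upright in their holder, tips down, joined by a bow at the top. Origin: midway between the tips' lower ends (when open); z up to the bow, y the direction in which the arms close. Two arms 16 mm wide (x), hinged 12 mm either side of the centre, 93 mm up, spring apart. Squeezed to 43 mm over the grip pads they are held safely and still open (33 mm between tips).
- tongs_grip (a point): centre between the tongs' two black outer grip pads, 60 mm above the tongs' origin, 39 mm below the bow's top. Each pad is 18 mm wide (x) and 14 mm tall. Over the pads the tongs measure 47 mm when free, 38 mm when closed on the 20 mm thick crystal. The spring pushes each pad out with 3 N when free, 8 N when closed on the crystal. 20 to 40 N on the pads holds the crystal well.
- tongs_tips (a point): centre between the tongs' two rubber tip pads, 7 mm above the tongs' origin. The tip pads are 14 mm wide (x) and 14 mm tall, from the lower ends up. Between them there is 45 mm when free, 20 mm when the grip pads measure 38 mm. They squeeze with 0.39 of the grip beyond the spring's 8 N.
- holder: fixed dark wooden holder, a box open at the top, 32 x 70 x 36 mm (x, y, z) with 5 mm walls: inside 22 x 60 mm, its inner floor 6 mm above the origin. Origin: centre of the underside. The tongs stand in it with their y along its y and their origin over its origin, on the inner floor.
- crystal: the tallest crystal: a six-sided dull yellow stone prism, 20 mm across flats, straight up to 60 mm, pointed above, 75 mm tall, its foot bevelled 1.5 mm over the lowest 3 mm; upright on the board. About 60 g. Origin: centre of its foot; z up; two of its six flats face +y and -y, so a turn of 60 degrees gives the same shape. Good to grip with the tongs' lower ends 47 mm above its foot.
- board: fixed dark six-sided board, 170 mm across flats, 10 mm thick, on which the stones stand. Origin: centre of its underside.
- stand: fixed six-sided wooden display stand, 66 mm across flats, 54 mm tall, with an upright six-sided socket in its middle, 22.5 mm across flats. Origin: centre of the underside; the socket's flats face +y and -y (and every 60 degrees). In it is a sprung cork floor, anywhere from 8 to 40 mm below the rim (differs each time, not measured); it yields by up to 4 mm at 1 N per mm, then is hard.
- socket (a point): centre of the socket's mouth, level with the stand's top, 54 mm above the stand's origin.
- stub: bystander: short crystal of the same stone, 18 mm across flats, 32 mm tall, on the board. Origin: centre of its foot.
- disc: bystander: polished disc of the same stone, 32 mm across, 14 mm tall, on the board. Origin: centre of its underside.
- sticks: bystander: bundle of light wooden sticks, about 45 x 110 x 26 mm, on the table. Origin: centre of its underside.
- cone: bystander: white ceramic ring cone, 44 mm across the foot, 60 mm tall, on the table. Origin: centre of its underside.
Things that resemble listed ones, but are neither listed nor needed, are in the scene too. What is shaped like the stand but blue, turquoise or yellow is not meant.

How it is judged:
By the outcome, as a careful person would: the job done as asked, in the order asked, and still so for the second after the job is handed in, with the robot touching nothing.
It also fails if it takes over 58 s, if anything falls off the work surface, if the arm or the gripper's body presses on something with over 40 N, if the wrist force passes 120 N, or if a joint passes its speed limit or range.

ROBOT

A 6-joint arm with a two-finger parallel gripper is mounted at the origin on the work surface. World frame = base frame: x ahead of the robot, y to its left, z up, the work surface at z = 0. Lengths are in mm, angles in degrees, forces in N, time in s.
With the tool pointing down it reaches from about 300 to 850 mm from the base axis. Payload 4.2 kg.
Tool frame: the origin (TCP) lies midway between the tips of the shut fingers; the grasp point (between the pads) lies 19 mm behind it (env.tcp_to_grasp is the distance from the TCP to the grasp point, in mm); z points along the fingers, x is the direction in which the jaws open and shut, and the axes are right-handed (so a half turn about z gives the same grasp; the last joint's range is limited). The gripper opens to 91 mm and grips with 3 to 60 N. Pads are 32 mm wide; open, the fingers measure 118 mm over their backs; the gripper's body (76 mm by 178 mm) begins 60 mm behind the grasp point.
Start: joints at [-69.557, 18.312, 89.639, -0, 72.044, -1.146], TCP at [211.574, -534.679, 193.476] pointing down, gripper open.
Joint ranges: [-177.97, 177.97], [-48.28, 115.42], [12.27, 149.76], [-77.06, 257.06], [2.81, 150.46], [-146.56, 146.56]. Speed limits (degrees/s): [147.25, 147.25, 180, 180, 180, 180].

INTERFACE

Orientations are given as [roll, pitch, yaw] about the fixed x, y, z axes, in that order (R = Rz(yaw) Ry(pitch) Rx(roll)).
In Python, from workcell import env gives the robot as it stands.
- The arm moves only by the tool drive_tool, never from a script. Its argument "motion" is a list of rows, each a list of 2 entries, a list of its own where there are three numbers: the shift along the world's x, y, z in m, then the turn, a rotation vector about the world's x, y, z in rad. In form: [[[dx, dy, dz], [wx, wy, wz]], ...]. A call has exactly 10 rows; each row shifts and turns the commanded pose from where the row before left it; what a row does not reach is not made up. A row lasts 1/12 s, in which the tool goes at most 41.7 mm and 7.16 degrees, less where a joint would pass 70% of its speed; a pose out of reach is approached as far as the arm can. A call is refused whole if a number of a shift passes 0.0417 or a number of a turn 0.125, either way. A call with a gripper value outside its range is refused whole. "claw" is the opening, from 0 (shut) to 1 (fully open), set as the call begins (left out, the last holds). The fingers move at their own pace and stop on an object; "force" is the grip in N (left out, the last holds). Time passes only in rows, so rows that do not move let the fingers close, or fill a call up. It gives the time, the measured TCP pose, the force and the opening at its end, in the units of the state.
- env.state(): the state, without advancing time (a new reading comes with each control period).
- env.grab_frame(name): name is "side" or "top" or "wrist"; returns the picture (400x640x3 uint8, red, green, blue); there is no depth.
- env.camera_params(name): a dict with "fov_y" (degrees; the focal length in pixels is half the picture's height over the tangent of half this angle, whatever the lens; pixels are square), "cx", "cy" (the principal point, pixels), "k1" (the pictures are not rectified: a ray, as slopes to the right and down, at radius r is drawn at 1 + k1 r^2 times it, then the intrinsics apply), "pose" (4x4, takes a point from camera to world coordinates). Camera axes: x right, y down, z forward; pixel columns grow to the right and rows downward; lengths in mm; the calibration is good to about 2 mm. A picture is of the moment at which its call begins: read the wrist's pose just before it. camera_params takes no time and is no camera call; for the wrist camera it gives the pose at the moment of the call.
- env.job_done(): hands the job in, once; it reports no verdict.
The state is a dict: "time_s": time; "qpos": joint angles; "qvel": joint speeds; "effort": joint torques, N m; "ee_pos": TCP position; "ee_rot": TCP orientation; "force": force on the tool from outside, world axes, zero at the start; "torque": the same for the moment, N m; "gripper_width": finger opening in mm.
Only numpy, scipy, OpenCV 4.12 (cv2) and the standard library are available. Lean on these libraries where they do the work, as an engineer would, in place of code of your own. Each camera call takes 0.05 s, during which the arm holds its last target.

## Working session

There is one attempt and no reset: what is moved stays moved. The work goes in short steps, Python scripts to look and compute and a tool call to move; the robot and the scene stay as the last step left them, time stands still between calls to the robot, and variables do not carry over. Pictures are saved under pics/ and viewed, and the job is handed in when it is done.

Besides the shell and the picture viewer there is one more tool, called after "Call:" as a command line: name --argument value ..., lists and objects as JSON in quotes. drive_tool: Moves the arm, as the interface text tells. Its arguments: {"type":"object","properties":{"motion":{"type":"array","items":{"type":"array"}},"claw":{"type":"number"},"force":{"type":"number"}},"required":["motion"]}

```bash
ls; mkdir -p pics; python3 - <<'E'
from workcell import env
import cv2, numpy as np
print(env.state())
for n in ["side","top","wrist"]:
    p=env.camera_params(n); print(n,p)
    im=env.grab_frame(n); cv2.imwrite(f"pics/{n}0.png",im[:,:,::-1])
E
```

```text
pics
{'time_s': 0.0, 'qpos': array([-6.95585763e+01,  1.83514672e+01,  8.97072202e+01, -2.59105514e-03,
        7.20427139e+01, -1.14655063e+00]), 'qvel': array([-0.05486375, -0.13172675,  0.00526206, -0.03260987, -0.04181595,
       -0.08419172]), 'effort': array([-1.67573235e-04, -4.12453651e+01, -2.31974888e+01,  7.27161602e-02,
        4.54621157e-02, -1.93795590e-04]), 'ee_pos': array([ 211.35006781, -534.16417408,  192.61653447]), 'ee_rot': array([ 1.79999566e+02,  1.01430277e-01, -6.84112251e+01]), 'force': array([-0.03448703, -0.06489305, -0.64657203]), 'torque': array([-0.01330724,  0.06110597, -0.05373426]), 'gripper_width': 91.1977313750676}
side {'fov_y': 56.1124683400192, 'cx': 308.1349911708462, 'cy': 198.18336985486482, 'k1': -0.04314395748821102, 'pose': array([[-9.12849865e-01, -2.38852153e-01,  3.31141621e-01,
         3.27366586e+02],
       [-4.08273446e-01,  5.42395160e-01, -7.34248107e-01,
         5.89141784e+02],
       [-4.23287171e-03, -8.05454617e-01, -5.92642340e-01,
         5.37923823e+02],
       [ 0.00000000e+00,  0.00000000e+00,  0.00000000e+00,
     
[... 248 characters left out ...]
e-01, -1.43793551e-02, -1.21049983e-03,
        -2.74278259e+01],
       [ 2.19184422e-03, -6.84284144e-02, -9.97653621e-01,
         9.80498730e+02],
       [ 0.00000000e+00,  0.00000000e+00,  0.00000000e+00,
         1.00000000e+00]])}
wrist {'fov_y': 64.23376905842434, 'cx': 317.2217249892717, 'cy': 202.81318293915444, 'k1': -0.0552155337557934, 'pose': array([[ 3.67101401e-01, -8.92736608e-01, -2.61262150e-01,
         2.84980493e+02],
       [-9.30178320e-01, -3.52988110e-01, -1.00834952e-01,
        -5.03849499e+02],
       [-2.20337913e-03,  2.80037040e-01, -9.59986667e-01,
         3.83852474e+02],
       [ 0.00000000e+00,  0.00000000e+00,  0.00000000e+00,
         1.00000000e+00]])}
```

View pics/side0.png

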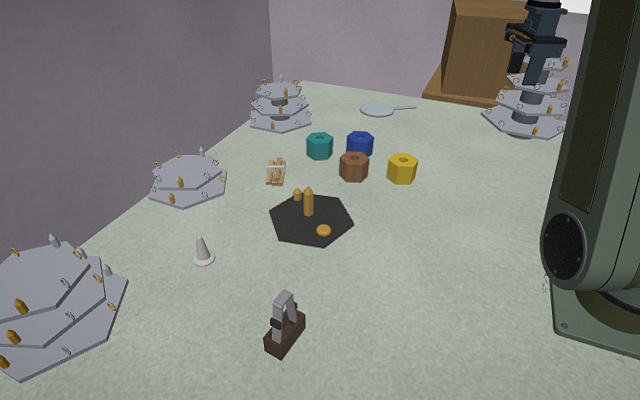

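View pics/top0.png

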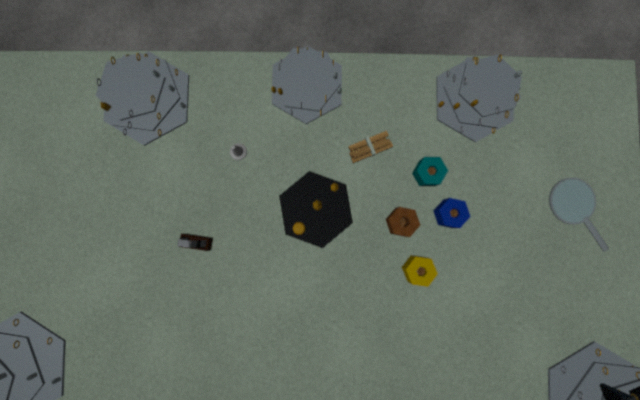

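View pics/wrist0.png

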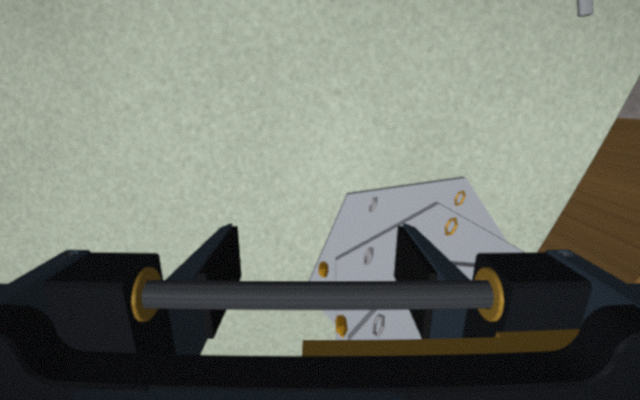

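Candidates: the wanted crystal is the tall prism on the dark board, side (308,200) / top (317,205). The things it could be taken for are the stub at top (334,187), the disc at top (299,228) and the small yellow stones on the grey tiers. The wanted stand is the brown one, side (353,167) / top (403,222). The teal (430,170), blue (452,213) and yellow (421,271) ones are not meant. The tongs are in the dark holder at top (195,242).

```bash
cat > h.py <<'E'
from workcell import env
import cv2, numpy as np
from scipy.spatial.transform import Rotation as R
def K(p,h=400):
    f=h/2/np.tan(np.radians(p['fov_y'])/2); return np.array([[f,0,p['cx']],[0,f,p['cy']],[0,0,1]])
def rays(p,uv):
    d=np.array([p['k1'],0,0,0,0.])
    xy=cv2.undistortPointsIter(np.array(uv,float).reshape(-1,1,2),K(p),d,None,None,(3,50,1e-10)).reshape(-1,2)
    r=np.c_[xy,np.ones(len(xy))]@p['pose'][:3,:3].T
    return p['pose'][:3,3],r
def onplane(p,uv,z):
    o,r=rays(p,uv); t=(z-o[2])/r[:,2]; return o+r*t[:,None]
def proj(p,X):
    X=np.array(X,float).reshape(-1,3); Ti=np.linalg.inv(p['pose'])
    rv=cv2.Rodrigues(Ti[:3,:3])[0]
    return cv2.projectPoints(X,rv,Ti[:3,3],K(p),np.array([p['k1'],0,0,0,0.]))[0].reshape(-1,2)
def tri(o1,r1,o2,r2):
    r1=r1/np.linalg.norm(r1);r2=r2/np.linalg.norm(r2)
    A=np.c_[r1,-r2]; s=np.linalg.lstsq(A,o2-o1,rcond=None)[0]
    a=o1+r1*s[0];b=o2+r2*s[1]; return (a+b)/2,np.linalg.norm(a-b)
E
python3 - <<'E'
from h import *
t=cv2.imread('pics/top0.png'); s=cv2.imread('pics/side0.png')
c1=cv2.resize(t[130:290,150:470],None,fx=2.5,fy=2.5,interpolation=cv2.INTER_CUBIC)
cv2.imwrite('pics/topc.png',cv2.convertScaleAbs(c1,alpha=1.8))
cv2.imwrite('pics/sidec.png',cv2.resize(s[130:370,220:420],None,fx=2.5,fy=2.5,interpolation=cv2.INTER_CUBIC))
E
```

```text
(no output)
```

View pics/topc.png

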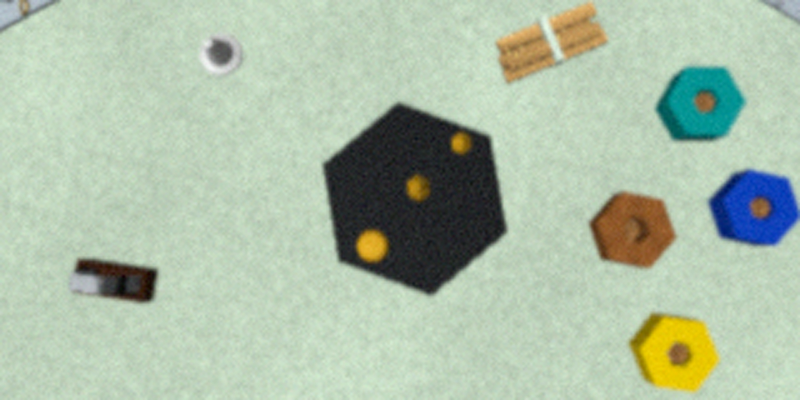

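View pics/sidec.png

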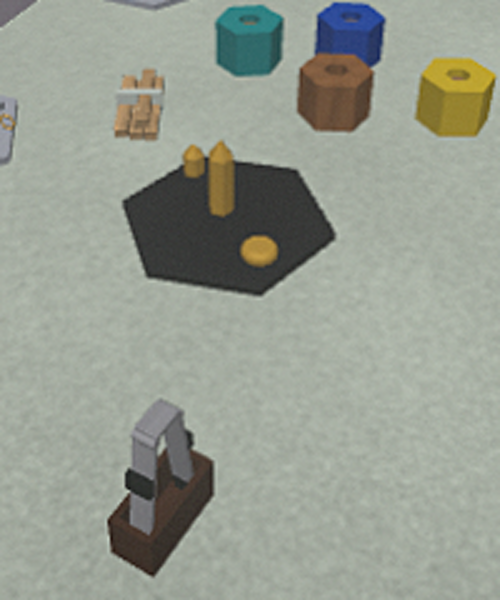

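```bash
cat > m1.py <<'E'
from h import *
pt=env.camera_params('top'); ps=env.camera_params('side')
c=lambda u,v:(150+u/2.5,130+v/2.5)
s=lambda u,v:(220+u/2.5,130+v/2.5)
print('stand top ctr top',onplane(pt,[c(634,228)],54), 'side', onplane(ps,[s(336,69)],54))
print('crystal foot/tips: top tip', onplane(pt,[c(418,188)],70),'side tip',onplane(ps,[s(221,143)],85))
print('board corners',onplane(pt,[c(*q) for q in [(400,103),(490,135),(506,232),(432,294),(341,262),(324,163)]],10).round(1))
print('holder corners top',onplane(pt,[c(157,270),(c(152,301))],36).round(1))
print('holder side rim',onplane(ps,[s(110,520),s(152,545),s(214,462),s(178,440)],36).round(1))
print('stand corners',onplane(pt,[c(*q) for q in [(627,192),(675,203) ,(675,237),(648,268),(607,262),(592,228)]],54).round(1))
print('bow top', onplane(ps,[s(158,410)],105))
print('disc',onplane(pt,[c(372,246)],14+10)); print('stub',onplane(pt,[c(460,143)],40)); print('cone',onplane(pt,[c(222,52)],30)); print('sticks',onplane(pt,[c(552,42)],13))
E
python3 m1.py
```

```text
stand top ctr top [[ 560.49363064 -217.02587785   54.        ]] side [[ 561.05545508 -217.50498086   54.        ]]
crystal foot/tips: top tip [[594.69003178 -11.57695958  70.        ]] side tip [[595.97418464  -8.11316036  85.        ]]
board corners [[683.2   8.8  10. ]
 [652.3 -81.7  10. ]
 [555.6 -98.6  10. ]
 [493.3 -26.   10. ]
 [523.6  64.6  10. ]
 [621.8  83.7  10. ]]
holder corners top [[513.7 239.9  36. ]
 [483.8 243.8  36. ]]
holder side rim [[523.6 318.4  36. ]
 [492.8 322.8  36. ]
 [483.7 254.8  36. ]
 [512.1 248.7  36. ]]
stand corners [[ 594.6 -210.3   54. ]
 [ 584.8 -256.2   54. ]
 [ 552.5 -256.1   54. ]
 [ 522.8 -230.4   54. ]
 [ 528.  -191.4   54. ]
 [ 559.9 -177.    54. ]]
bow top [[506.68956423 281.17735368 105.        ]]
disc [[539.88361987  33.32016675  24.        ]]
stub [[640.64280745 -51.04389553  40.        ]]
cone [[728.54339943 184.56417618  30.        ]]
sticks [[ 746.77739353 -142.87709414   13.        ]]
```

Call:
drive_tool --motion '[[[0.015,0.013,0.0],[0,0,-0.04]],[[0.029,0.0265,-0.003],[0,0,-0.045]],[[0.029,0.0265,-0.003],[0,0,-0.045]],[[0.029,0.0265,-0.003],[0,0,-0.045]],[[0.029,0.0265,-0.003],[0,0,-0.045]],[[0.029,0.0265,-0.003],[0,0,-0.045]],[[0.029,0.0265,-0.003],[0,0,-0.045]],[[0.029,0.0265,-0.003],[0,0,-0.045]],[[0.029,0.0265,-0.003],[0,0,-0.045]],[[0.029,0.0265,-0.003],[0,0,-0.045]]]'

```text
time_s: 0.98
ee_pos: [488.6, -281.5, 166.1]
ee_rot: [180.0, 0.0, -94.0]
force: [-0.4, -0.4, 0.1]
gripper_width: 91.1
```

Call:
drive_tool --motion '[[[0.025,0.022,-0.004],[0,0,-0.04]],[[0.025,0.022,-0.004],[0,0,-0.0]],[[0.02,0.022,-0.004],[0,0,0]],[[0.006,0.006,0],[0,0,0]],[[0,0,0],[0,0,0]],[[0,0,0],[0,0,0]],[[0,0,0],[0,0,0]],[[0,0,0],[0,0,0]],[[0,0,0],[0,0,0]],[[0,0,0],[0,0,0]]]'

```text
time_s: 1.82
ee_pos: [563.0, -212.1, 154.8]
ee_rot: [-180.0, -0.0, -96.3]
force: [0.5, 0.7, -0.1]
gripper_width: 91.3
```

```bash
cat > shot.py <<'E'
import sys,pickle
from h import *
n=sys.argv[1]; cam=sys.argv[2] if len(sys.argv)>2 else 'wrist'
st=env.state(); p=env.camera_params(cam); im=env.grab_frame(cam)
cv2.imwrite(f'pics/{n}.png',im[:,:,::-1]); pickle.dump((p,st),open(f'pics/{n}.pkl','wb'))
print(st['time_s'],st['ee_pos'].round(2),st['ee_rot'].round(2),st['force'].round(2),st['qpos'].round(1))
E
python3 shot.py w1
```

```text
1.8167 [ 563.01 -212.05  154.76] [-1.7999e+02 -1.0000e-02 -9.6280e+01] [ 0.51  0.66 -0.1 ] [-21.7  22.2  89.5  -0.   68.3  74.6]
```

View pics/w1.png

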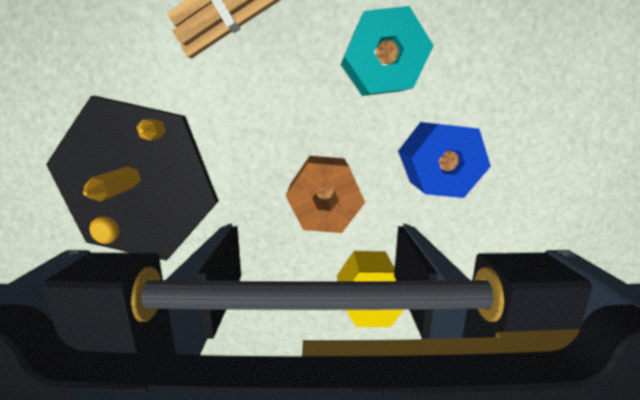

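The wrist view shows the brown stand at (326,195). Its socket has a cork floor, and the dark opening is at about (326,200). The board with crystal is on the left.

```bash
python3 - <<'E'
from h import *
t=cv2.imread('pics/w1.png')
cv2.imwrite('pics/w1c.png',cv2.resize(t[145:245,275:375],None,fx=6,fy=6,interpolation=cv2.INTER_CUBIC))
E
```

```text
(no output)
```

View pics/w1c.png

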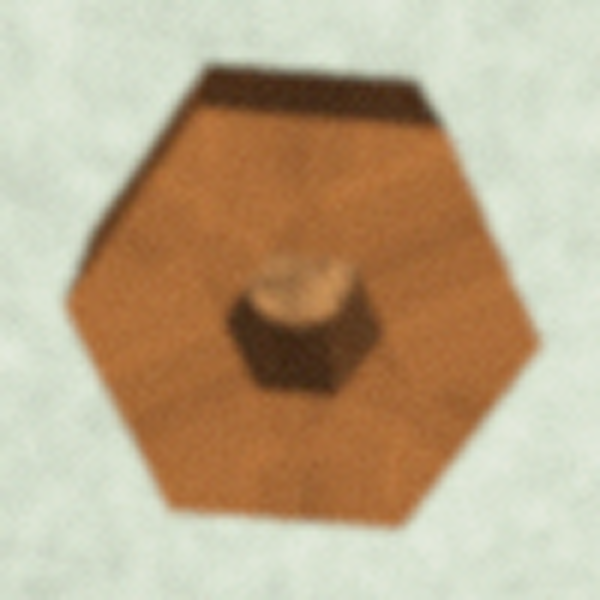

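```bash
python3 - <<'E'
from h import *
import pickle
p,st=pickle.load(open('pics/w1.pkl','rb')); t=cv2.imread('pics/w1.png')
hsv=cv2.cvtColor(t,cv2.COLOR_BGR2HSV)
m=cv2.inRange(hsv,(5,100,110),(18,255,255)); m[:, :270]=0; m[:,380:]=0; m[:140]=0;m[250:]=0
n,l,s,c=cv2.connectedComponentsWithStats(m); i=1+s[1:,4].argmax(); m=(l==i).astype(np.uint8)*255
cn,_=cv2.findContours(m,cv2.RETR_CCOMP,cv2.CHAIN_APPROX_NONE)
cn=sorted(cn,key=cv2.contourArea,reverse=True)
def hexfit(c,z,af):
    q=onplane(p,c.reshape(-1,2)+0.0,z)[:,:2]
    # fit: 6 lines via angle search mod 60 of edge normals + support, using robust medians
    best=None
    for a in np.radians(np.arange(0,60,0.25)):
        ctr=q.mean(0)
        for _ in range(6):
            d=q-ctr; n=np.stack([np.cos(a+np.arange(6)*np.pi/3),np.sin(a+np.arange(6)*np.pi/3)],1)
            s=d@n.T; k=s.argmax(1); r=s.max(1)
            e=np.array([np.median(r[k==j]) if (k==j).any() else np.nan for j in range(6)])
            h=np.nanmean(e); A=np.nan_to_num(e-h); ctr=ctr+n.T@A/3
        cost=np.median(np.abs(r-h))
        if best is None or cost<best[0]: best=(cost,np.degrees(a),ctr,2*h,e)
    return best
print(hexfit(cn[0],54,66))
ap=cv2.approxPolyDP(cn[0],4,True).reshape(-1,2);print(ap)
pc=np.array([(192,105),(447,127),(543,345),(403,525),(170,508),(66,300)])/6+[275,145]-0.4
w=onplane(p,pc,54)[:,:2];print(w.round(1),w.mean(0))
e=np.roll(w,-1,0)-w;print(np.degrees(np.arctan2(e[:,1],e[:,0]))%60,np.linalg.norm(e,axis=1))
# socket mouth near corners
sc=np.array([(228,322),(263,388),(335,395),(381,330),(355,268)])/6+[275,145]-0.4
print(onplane(p,sc,54)[:,:2].round(1))
E
```

```text
(np.float64(0.37689254449050225), np.float64(49.0), array([ 560.81981565, -217.2590066 ]), np.float64(65.24131858035379), array([33.26261986, 32.03257536, 32.68559872, 33.02498772, 32.27020751,
       32.44796657]))
[[305 163]
 [286 195]
 [302 227]
 [342 231]
 [364 202]
 [348 166]]
[[ 596.8 -204.4]
 [ 589.1 -243. ]
 [ 552.5 -255.3]
 [ 524.5 -230.4]
 [ 531.6 -192.9]
 [ 568.2 -180.9]] [ 560.44884939 -217.8102574 ]
[18.73021992 18.60549067 18.45860094 19.20325922 18.17116497 20.5455556 ] [39.39449599 38.55423964 37.52175797 38.19289589 38.55229429 36.96027486]
[[ 561.8 -205.9]
 [ 550.3 -210.2]
 [ 547.9 -221.6]
 [ 557.8 -229.9]
 [ 568.4 -226.8]]
```

Call:
drive_tool --motion '[[[0.003,0.02,0.001],[0,0,0]],[[0.005,0.036,0.002],[0,0,0]],[[0.006,0.036,0.002],[0,0,0]],[[0.006,0.036,0.002],[0,0,0]],[[0.006,0.036,0.002],[0,0,0]],[[0.006,0.03,0.001],[0,0,0]],[[0.0,0.01,0.0],[0,0,0]],[[0,0,0],[0,0,0]],[[0,0,0],[0,0,0]],[[0,0,0],[0,0,0]]]'

```text
time_s: 2.7
ee_pos: [595.3, -8.6, 164.4]
ee_rot: [180.0, -0.1, -96.3]
force: [0.5, -0.6, -0.6]
gripper_width: 91.2
```

```bash
python3 shot.py w2; python3 - <<'E'
from h import *
t=cv2.imread('pics/w2.png')
cv2.imwrite('pics/w2c.png',cv2.resize(t[120:260,260:400],None,fx=4.2,fy=4.2,interpolation=cv2.INTER_CUBIC))
E
```

```text
2.7 [595.27  -8.65 164.41] [ 1.7998e+02 -5.0000e-02 -9.6260e+01] [ 0.46 -0.58 -0.59] [-1.9 21.2 89.5 -0.1 69.3 94.4]
```

View pics/w2.png

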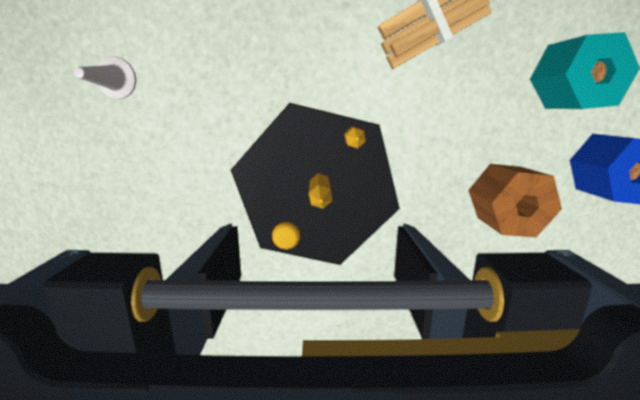

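View pics/w2c.png

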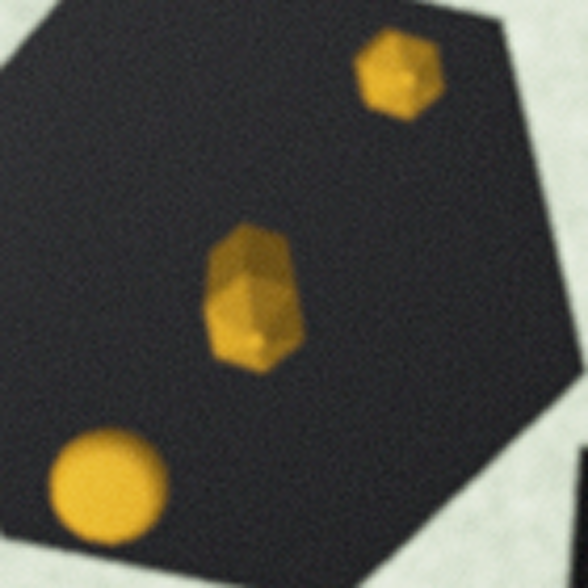

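```bash
python3 - <<'E'
from h import *
import pickle
p,st=pickle.load(open('pics/w2.pkl','rb'))
f=lambda L:np.array(L)/4.2+[260,120]-0.4
w=onplane(p,f([(304,332),(261,373),(213,357),(205,303),(247,272),(297,288)]),70)[:,:2]
print(w.round(1),w.mean(0)); e=np.roll(w,-1,0)-w;print((np.degrees(np.arctan2(e[:,1],e[:,0]))+30)%60,np.linalg.norm(e,axis=1))
o=np.roll(w,-3,0)-w; print('diag',np.degrees(np.arctan2(o[:,1],o[:,0]))%60, np.linalg.norm(o,axis=1), (w+np.roll(w,-3,0))/2)
print('tip',onplane(p,f([(258,343)]),85))
print('foot',onplane(p,f([(247,223),(289,238),(210,252)]),12))
t=cv2.imread('pics/w2.png')
hsv=cv2.cvtColor(t,cv2.COLOR_BGR2HSV)
m=cv2.inRange(hsv,(10,120,70),(35,255,255)); m[:,:300]=0;m[:,340:]=0;m[:165]=0;m[225:]=0
cn=max(cv2.findContours(m,0,cv2.CHAIN_APPROX_NONE)[0],key=cv2.contourArea)
print(cv2.approxPolyDP(cn,1.5,True).reshape(-1,2))
print('board edges'); 
m=cv2.inRange(hsv,(0,0,0),(180,255,75))
E
```

```text
[[ 5.934e+02 -2.070e+01]
 [ 5.850e+02 -1.020e+01]
 [ 5.899e+02 -0.000e+00]
 [ 6.024e+02  3.000e-01]
 [ 6.084e+02 -9.600e+00]
 [ 6.036e+02 -2.020e+01]] [597.12232424 -10.07124093]
[38.75220738 34.46302458 31.42340591 30.80599417 35.53825808 33.11784211] [13.43126679 11.33443051 12.51626122 11.5834927  11.54752518 10.15690636]
diag [6.8339781  1.44594501 4.14087504 6.8339781  1.44594501 4.14087504] [22.85542295 23.33831531 24.34479869 22.85542295 23.33831531 24.34479869] [[597.92992259 -10.1990573 ]
 [596.69239109  -9.93636853]
 [596.74465904 -10.07829696]
 [597.92992259 -10.1990573 ]
 [596.69239109  -9.93636853]
 [596.74465904 -10.07829696]]
tip [[596.33742186 -10.59562236  85.        ]]
foot [[608.03828028  -9.82218928  12.        ]
 [602.8810105  -20.29296557  12.        ]
 [601.44329951   0.6513485   12.        ]]
[[317 173]
 [309 181]
 [308 195]
 [311 205]
 [323 208]
 [331 201]
 [331 192]
 [328 177]]
board edges
```

Call:
drive_tool --motion '[[[-0.006,0.02,0.001],[0,0,0]],[[-0.01,0.036,0.002],[0,0,0]],[[-0.011,0.036,0.002],[0,0,0]],[[-0.011,0.036,0.002],[0,0,0]],[[-0.011,0.036,0.002],[0,0,-0.01]],[[-0.011,0.036,0.001],[0,0,-0.01]],[[-0.011,0.036,0.0],[0,0,-0.01]],[[-0.011,0.034,0],[0,0,0]],[[-0.01,0.02,0],[0,0,0]],[[0,0,0],[0,0,0]]]'

```text
time_s: 3.58
ee_pos: [502.4, 285.2, 174.4]
ee_rot: [179.9, 0.1, -97.8]
force: [0.4, 0.2, -0.3]
gripper_width: 91.5
```

```bash
python3 shot.py w3; python3 - <<'E'
from h import *
t=cv2.imread('pics/w3.png')
cv2.imwrite('pics/w3c.png',cv2.resize(t[120:320,220:420],None,fx=3,fy=3,interpolation=cv2.INTER_CUBIC))
E
```

```text
3.5833 [502.37 285.18 174.4 ] [ 1.7994e+02  7.0000e-02 -9.7780e+01] [ 0.4   0.25 -0.28] [2.840e+01 1.930e+01 9.100e+01 1.000e-01 6.970e+01 1.261e+02]
```

View pics/w3.png

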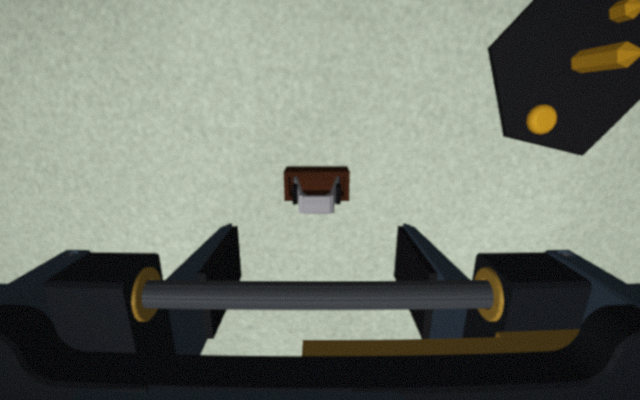

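View pics/w3c.png

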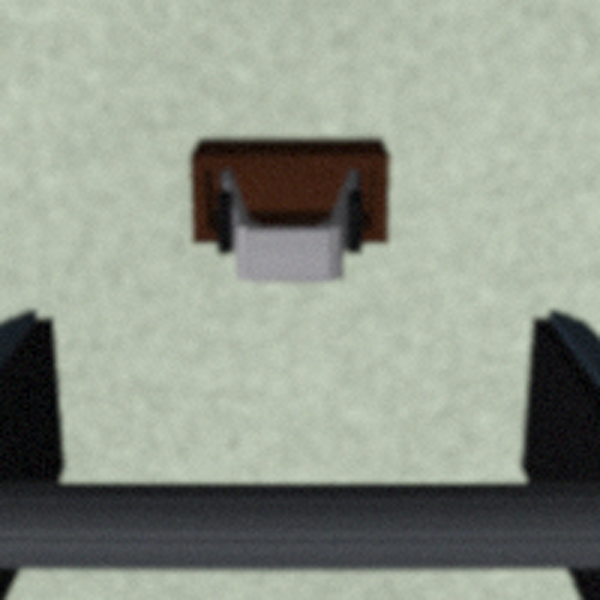

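```bash
python3 - <<'E'
from h import *
import pickle
p,st=pickle.load(open('pics/w3.pkl','rb'))
f=lambda L:np.array(L)/3+[220,120]-0.33
w=onplane(p,f([(194,156),(387,154),(387,241),(194,242)]),36)[:,:2]; print(w.round(1),w.mean(0))
e=np.roll(w,-1,0)-w;print(np.degrees(np.arctan2(e[:,1],e[:,0])),np.linalg.norm(e,axis=1))
w=onplane(p,f([(237,227),(343,225),(341,279),(239,280)]),105)[:,:2]; print(w.round(1),w.mean(0))
e=np.roll(w,-1,0)-w;print(np.degrees(np.arctan2(e[:,1],e[:,0])),np.linalg.norm(e,axis=1))
print('pads',onplane(p,f([(225,220),(355,220)]),66))
E
```

```text
[[523.6 318.9]
 [515.2 252. ]
 [483.8 255.5]
 [492.8 324.1]] [503.84443207 287.60527997]
[-97.21236984 173.72444351  82.50642693  -9.46575277] [67.44939454 31.59738075 69.19664054 31.27773343]
[[513.9 301.1]
 [510.4 271.4]
 [494.6 274. ]
 [498.3 303. ]] [504.32674492 287.38324276]
[-96.68605997 170.96403659  82.79429385  -6.68482323] [29.89816048 16.01101686 29.24253899 15.73233995]
pads [[506.75225505 308.46705675  66.        ]
 [501.03794607 266.78055816  66.        ]]
```

Call:
drive_tool --motion '[[[0.001,0.001,-0.01],[0,0,0.009]],[[0.0006,0.0013,-0.02],[0,0,0]],[[0,0,-0.025],[0,0,0]],[[0,0,-0.025],[0,0,0]],[[0,0,-0.02],[0,0,0]],[[0,0,-0.015],[0,0,0]],[[0,0,-0.009],[0,0,0]],[[0,0,-0.003],[0,0,0]],[[0,0,0],[0,0,0]],[[0,0,0],[0,0,0]]]'

```text
time_s: 4.47
ee_pos: [506.1, 284.7, 48.1]
ee_rot: [-179.9, 0.0, -97.5]
force: [0.6, 0.1, -0.1]
gripper_width: 91.2
```

```bash
python3 shot.py w4; python3 - <<'E'
from h import *
import pickle
p,st=pickle.load(open('pics/w4.pkl','rb'))
print(proj(p,[[504,287.5,66],[504,287.5,105]]))
E
```

```text
4.4667 [506.09 284.74  48.08] [-1.7993e+02  3.0000e-02 -9.7450e+01] [ 0.57  0.13 -0.14] [ 28.2  26.  100.4  -0.   53.5 125.7]
[[315.66108361 252.3794432 ]
 [315.16359937 287.26197578]]
```

View pics/w4.png

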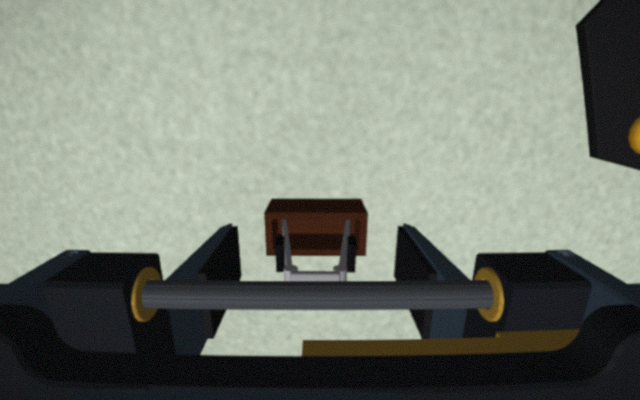

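Call:
drive_tool --motion '[[[-0.001,0.001,0],[0,0,0]],[[-0.001,0.0012,-0.001],[0,0,0]],[[0,0,0],[0,0,0]],[[0,0,0],[0,0,0]],[[0,0,0],[0,0,0]],[[0,0,0],[0,0,0]],[[0,0,0],[0,0,0]],[[0,0,0],[0,0,0]],[[0,0,0],[0,0,0]],[[0,0,0],[0,0,0]]]' --claw 0.47 --force 25

```text
time_s: 5.35
ee_pos: [503.2, 287.4, 46.4]
ee_rot: [180.0, 0.0, -97.4]
force: [0.8, -0.0, -0.0]
gripper_width: 43.1
```

```bash
python3 shot.py w5; python3 - <<'E'
from h import *
t=cv2.imread('pics/w5.png')
cv2.imwrite('pics/w5c.png',cv2.resize(t[180:320,220:420],None,fx=4,fy=4,interpolation=cv2.INTER_CUBIC))
print(env.state()['gripper_width'])
E
```

```text
5.35 [503.17 287.38  46.41] [180.     0.   -97.41] [ 0.83 -0.04 -0.04] [ 28.6  26.1 100.6   0.   53.3 126. ]
42.7615346202392
```

View pics/w5c.png

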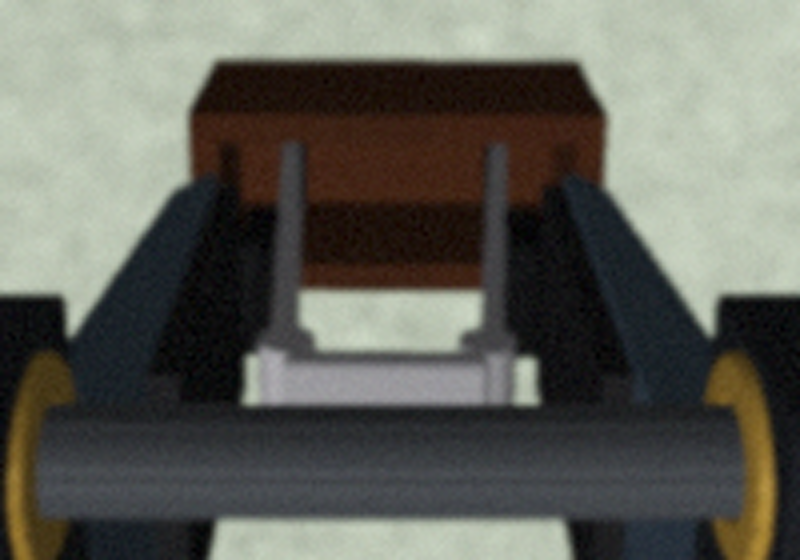

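Call:
drive_tool --motion '[[[0,0,0.005],[0,0,0]],[[0,0,0.015],[0,0,0]],[[0,0,0.025],[0,0,0]],[[0,0,0.03],[0,0,0]],[[0,0,0.03],[0,0,0]],[[0.003,-0.01,0.02],[0,0,0]],[[0.008,-0.025,0.005],[0,0,0.02]],[[0.01,-0.032,0],[0,0,0.03]],[[0.01,-0.032,0],[0,0,0.03]],[[0.01,-0.032,0],[0,0,0.03]]]'

```text
time_s: 6.23
ee_pos: [544.3, 155.1, 177.1]
ee_rot: [-180.0, -0.0, -91.0]
force: [1.4, -0.1, 0.0]
gripper_width: 42.7
```

Call:
drive_tool --motion '[[[0.01,-0.032,0],[0,0,0.03]],[[0.01,-0.032,0],[0,0,0.03]],[[0.01,-0.032,0],[0,0,0.03]],[[0.01,-0.032,0],[0,0,0]],[[0.008,-0.025,0],[0,0,0]],[[0.004,-0.012,0],[0,0,0]],[[0,0,0],[0,0,0]],[[0,0,0],[0,0,0]],[[0,0,0],[0,0,0]],[[0,0,0],[0,0,0]]]'

```text
time_s: 7.07
ee_pos: [595.7, -7.1, 176.6]
ee_rot: [180.0, 0.0, -85.8]
force: [0.4, 0.2, -0.4]
gripper_width: 42.9
```

```bash
python3 shot.py w6;python3 shot.py s6 side;python3 - <<'E'
from h import *
t=cv2.imread('pics/s6.png')
cv2.imwrite('pics/s6c.png',cv2.resize(t[80:260,220:420],None,fx=3,fy=3,interpolation=cv2.INTER_CUBIC))
E
```

```text
7.0667 [595.72  -7.07 176.57] [ 1.7998e+02  3.0000e-02 -8.5840e+01] [ 0.4   0.18 -0.43] [-1.8 20.8 88.4  0.  70.8 84. ]
7.1167 [595.79  -7.13 176.58] [ 1.7999e+02  2.0000e-02 -8.5840e+01] [ 0.89 -0.   -0.85] [-1.8 20.8 88.4  0.  70.8 84. ]
```

View pics/w6.png

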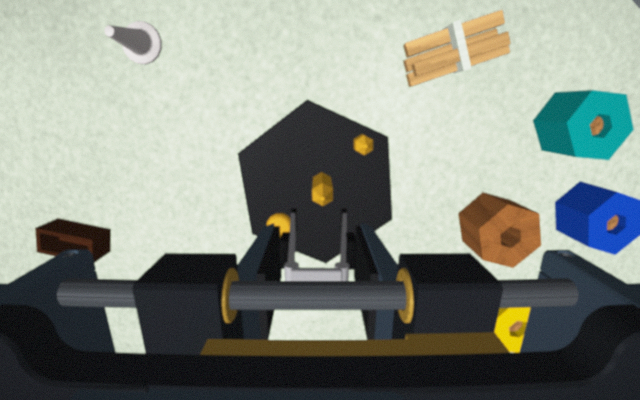

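View pics/s6c.png

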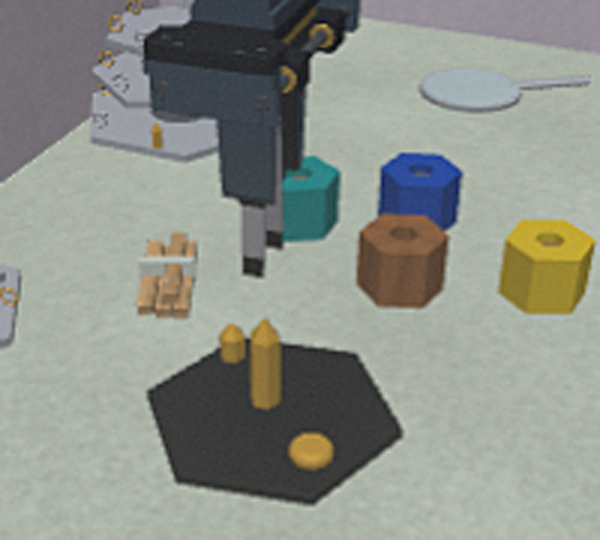

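```bash
python3 - <<'E'
from h import *
import pickle
p,st=pickle.load(open('pics/w6.pkl','rb'))
yaw=np.radians(st['ee_rot'][2]); x=np.array([np.cos(yaw),np.sin(yaw),0]); y=np.array([np.sin(yaw),-np.cos(yaw),0])
T=st['ee_pos']; o=T-[0,0,40.4]
print('tip inner lower, exp', proj(p,[o+16.5*x*s+dy*y for s in(-1,1) for dy in(-7,0,7)]).round(1))
print('bow top corners exp', proj(p,[o+[0,0,99]+12*x*s+dy*y for s in(-1,1) for dy in(-8,8)]).round(1))
t=cv2.imread('pics/w6.png')
hsv=cv2.cvtColor(t,cv2.COLOR_BGR2HSV)
m=cv2.inRange(hsv,(10,120,70),(35,255,255)); m[:,:305]=0;m[:,340:]=0;m[:165]=0;m[212:]=0
cn=max(cv2.findContours(m,0,cv2.CHAIN_APPROX_NONE)[0],key=cv2.contourArea)
print(cv2.boundingRect(cn))
cv2.imwrite('pics/w6c.png',cv2.resize(t[160:290,260:380],None,fx=5,fy=5,interpolation=cv2.INTER_CUBIC)*1)
for z,c in((10,596.8),):
  print('crystal exp', proj(p,[[596.8,-10.2,85],[596.8,-10.2,10]]).round(1))
E
```

```text
tip inner lower, exp [[297.8 208.5]
 [297.9 217.2]
 [298.1 225.8]
 [341.1 208.5]
 [340.9 217.2]
 [340.8 225.8]]
bow top corners exp [[294.7 270.1]
 [295.5 300. ]
 [346.5 270.1]
 [345.6 300. ]]
(311, 172, 23, 35)
crystal exp [[322.6 198.4]
 [321.6 180.9]]
```

View pics/w6c.png

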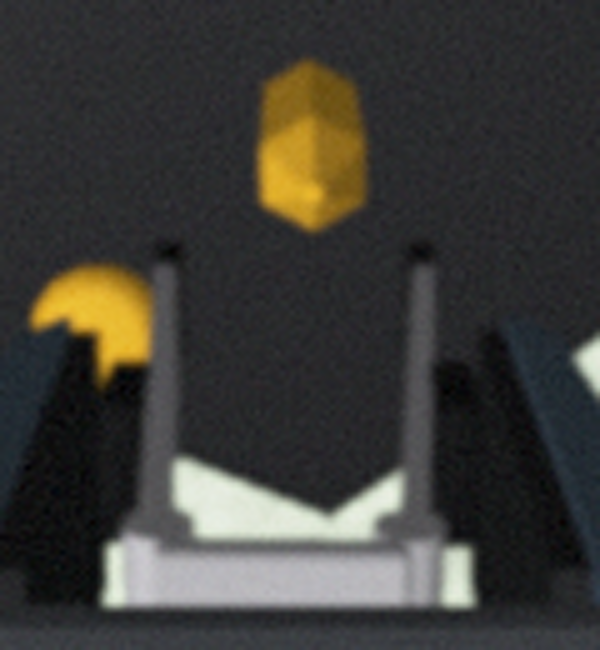

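Call:
drive_tool --motion '[[[0.0013,-0.0032,0],[0,0,0]],[[0,0,-0.006],[0,0,0]],[[0,0,-0.012],[0,0,0]],[[0,0,-0.012],[0,0,0]],[[0,0,-0.012],[0,0,0]],[[0,0,-0.008],[0,0,0]],[[0,0,-0.004],[0,0,0]],[[0,0,0],[0,0,0]],[[0,0,0],[0,0,0]],[[0,0,0],[0,0,0]]]'

```text
time_s: 8.0
ee_pos: [598.1, -11.9, 123.2]
ee_rot: [-179.9, -0.0, -85.9]
force: [0.4, 1.1, -0.6]
gripper_width: 43.0
```

```bash
python3 shot.py w7; python3 - <<'E'
from h import *
t=cv2.imread('pics/w7.png')
cv2.imwrite('pics/w7c.png',cv2.resize(t[160:290,260:380],None,fx=5,fy=5,interpolation=cv2.INTER_CUBIC)*1)
E
```

```text
8.0 [598.06 -11.88 123.17] [-1.7992e+02 -1.0000e-02 -8.5940e+01] [ 0.44  1.12 -0.64] [-2.2 23.2 92.7 -0.  64.  83.7]
```

View pics/w7c.png

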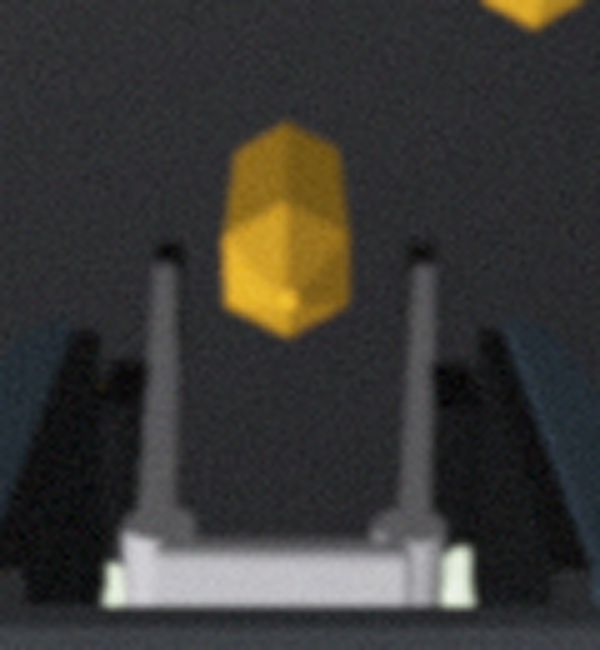

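Call:
drive_tool --motion '[[[-0.0005,0.0007,0],[0,0,0]],[[-0.0005,0.0007,-0.003],[0,0,0]],[[0,0,-0.006],[0,0,0]],[[0,0,-0.007],[0,0,0]],[[0,0,-0.006],[0,0,0]],[[0,0,-0.003],[0,0,0]],[[0,0,-0.001],[0,0,0]],[[0,0,0],[0,0,0]],[[0,0,0],[0,0,0]],[[0,0,0],[0,0,0]]]'

```text
time_s: 8.88
ee_pos: [596.8, -10.5, 96.8]
ee_rot: [-180.0, -0.0, -85.9]
force: [-0.6, -0.2, -0.3]
gripper_width: 42.7
```

```bash
python3 shot.py w8; python3 - <<'E'
from h import *
t=cv2.imread('pics/w8.png')
cv2.imwrite('pics/w8c.png',cv2.resize(t[160:290,260:380],None,fx=5,fy=5,interpolation=cv2.INTER_CUBIC)*1)
E
```

```text
8.8833 [596.75 -10.47  96.76] [-1.7996e+02 -1.0000e-02 -8.5940e+01] [-0.59 -0.23 -0.31] [-2.1 24.5 94.8 -0.  60.7 83.8]
```

View pics/w8c.png

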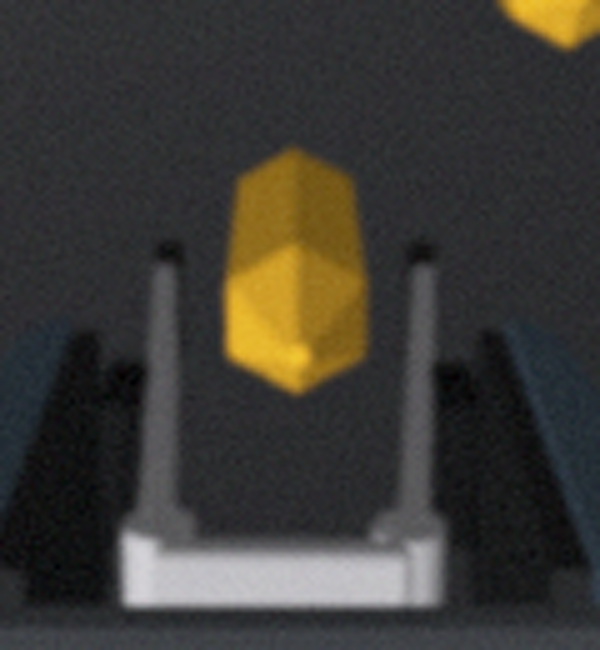

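Call:
drive_tool --motion '[[[0,0,0],[0,0,0]],[[0,0,0],[0,0,0]],[[0,0,0],[0,0,0]],[[0,0,0],[0,0,0]],[[0,0,0],[0,0,0]],[[0,0,0],[0,0,0]],[[0,0,0],[0,0,0]],[[0,0,0],[0,0,0]],[[0,0,0],[0,0,0]],[[0,0,0],[0,0,0]]]' --claw 0 --force 30

```text
time_s: 9.77
ee_pos: [596.7, -10.5, 96.7]
ee_rot: [-180.0, -0.0, -85.9]
force: [-0.4, -0.5, 2.9]
gripper_width: 37.9
```

```bash
python3 shot.py w9; python3 - <<'E'
from h import *
t=cv2.imread('pics/w9.png')
cv2.imwrite('pics/w9c.png',cv2.resize(t[160:290,260:380],None,fx=5,fy=5,interpolation=cv2.INTER_CUBIC)*1)
print(env.state()['gripper_width'])
E
```

```text
9.7667 [596.69 -10.53  96.72] [-1.7997e+02 -1.0000e-02 -8.5940e+01] [-0.43 -0.5   2.92] [-2.1 24.5 94.8 -0.  60.7 83.8]
37.80918306791089
```

View pics/w9c.png

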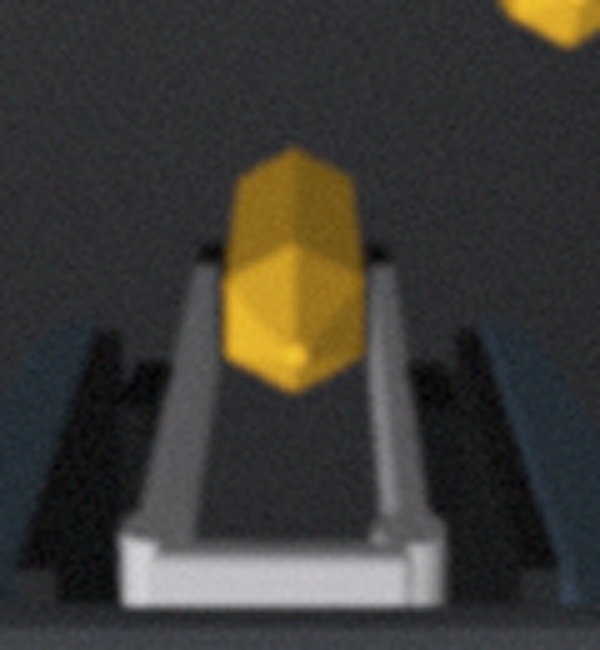

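Call:
drive_tool --motion '[[[0,0,0.003],[0,0,0]],[[0,0,0.008],[0,0,0]],[[0,0,0.015],[0,0,0]],[[0,0,0.02],[0,0,0]],[[0,0,0.018],[0,0,0]],[[-0.002,-0.01,0.006],[0,0,0]],[[-0.003,-0.018,0],[0,0,0.03]],[[-0.005,-0.025,0],[0,0,0.04]],[[-0.005,-0.028,0],[0,0,0.04]],[[-0.005,-0.028,0],[0,0,0.04]]]'

```text
time_s: 10.65
ee_pos: [575.4, -120.9, 166.0]
ee_rot: [179.9, 0.0, -77.2]
force: [0.7, -0.5, -1.5]
gripper_width: 38.0
```

Call:
drive_tool --motion '[[[-0.005,-0.028,0],[0,0,0.04]],[[-0.005,-0.028,0],[0,0,0.04]],[[-0.004,-0.022,0],[0,0,0.03]],[[-0.003,-0.014,0],[0,0,0]],[[-0.001,-0.006,-0.003],[0,0,0]],[[0,0,0],[0,0,0]],[[0,0,0],[0,0,0]],[[0,0,0],[0,0,0]],[[0,0,0],[0,0,0]],[[0,0,0],[0,0,0]]]'

```text
time_s: 11.48
ee_pos: [558.8, -216.4, 163.6]
ee_rot: [-180.0, 0.0, -71.0]
force: [0.0, 0.3, -2.0]
gripper_width: 37.7
```

```bash
python3 shot.py w10; python3 shot.py s10 side; python3 - <<'E'
from h import *
t=cv2.imread('pics/w10.png')
cv2.imwrite('pics/w10c.png',cv2.resize(t[140:270,260:380],None,fx=5,fy=5,interpolation=cv2.INTER_CUBIC)*1)
t=cv2.imread('pics/s10.png')
cv2.imwrite('pics/s10c.png',cv2.resize(t[60:220,270:430],None,fx=3.7,fy=3.7,interpolation=cv2.INTER_CUBIC)*1)
print(env.state()['gripper_width'])
E
```

```text
11.4833 [ 558.77 -216.44  163.58] [-179.99    0.    -70.97] [ 0.03  0.34 -2.03] [-22.3  21.6  89.1   0.   69.3  48.7]
11.5333 [ 558.75 -216.6   163.59] [-179.99   -0.    -70.98] [ 0.   -0.32 -0.59] [-22.3  21.6  89.1   0.   69.3  48.7]
37.669396435627576
```

View pics/w10c.png

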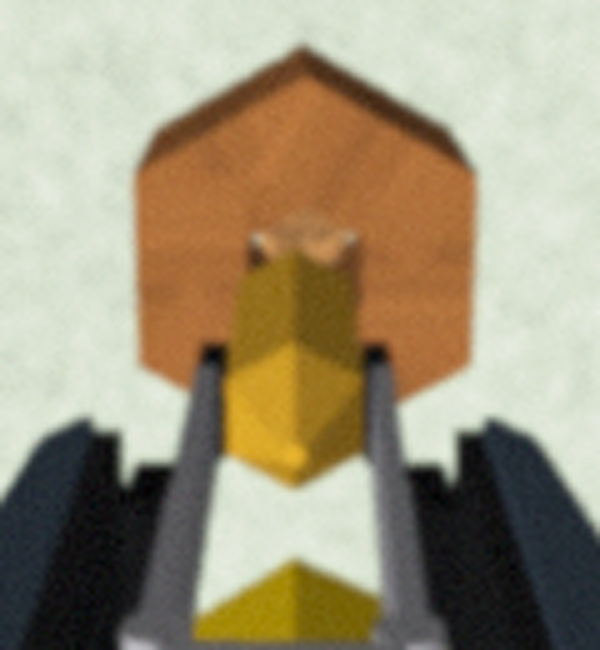

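View pics/s10c.png

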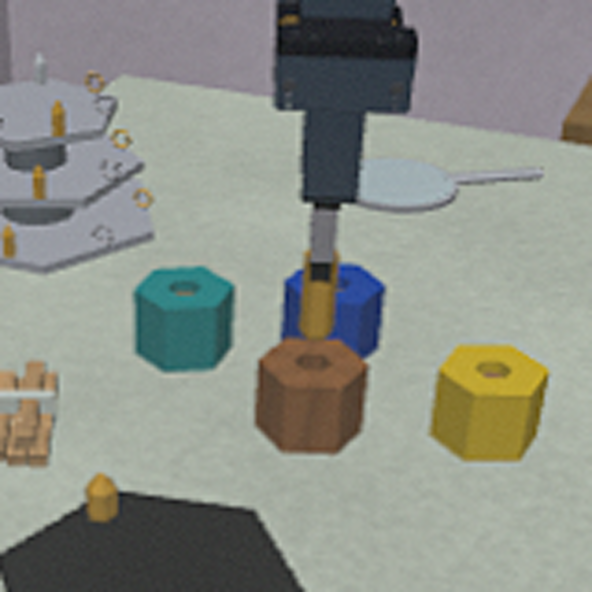

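Call:
drive_tool --motion '[[[0.0008,-0.0008,-0.001],[0,0,0]],[[0.0008,-0.0008,-0.003],[0,0,0]],[[0,0,-0.004],[0,0,0]],[[0,0,-0.004],[0,0,0]],[[0,0,-0.004],[0,0,0]],[[0,0,-0.003],[0,0,0]],[[0,0,0],[0,0,0]],[[0,0,0],[0,0,0]],[[0,0,0],[0,0,0]],[[0,0,0],[0,0,0]]]'

```text
time_s: 12.42
ee_pos: [560.3, -219.2, 144.8]
ee_rot: [-180.0, -0.0, -71.0]
force: [-0.1, 0.3, -1.4]
gripper_width: 37.9
```

```bash
python3 shot.py w11; python3 shot.py s11 side; python3 - <<'E'
from h import *
t=cv2.imread('pics/w11.png')
cv2.imwrite('pics/w11c.png',cv2.resize(t[140:270,260:380],None,fx=5,fy=5,interpolation=cv2.INTER_CUBIC)*1)
t=cv2.imread('pics/s11.png')
cv2.imwrite('pics/s11c.png',cv2.resize(t[130:190,320:390],None,fx=8,fy=8,interpolation=cv2.INTER_CUBIC)*1)
E
```

```text
12.4167 [ 560.25 -219.19  144.76] [-1.7997e+02 -3.0000e-02 -7.1050e+01] [-0.1   0.28 -1.4 ] [-22.5  22.6  90.4  -0.   67.   48.6]
12.4667 [ 560.22 -219.16  144.76] [-1.7998e+02 -3.0000e-02 -7.1050e+01] [ 0.03 -0.39 -1.69] [-22.5  22.6  90.4  -0.   67.   48.6]
```

View pics/w11c.png

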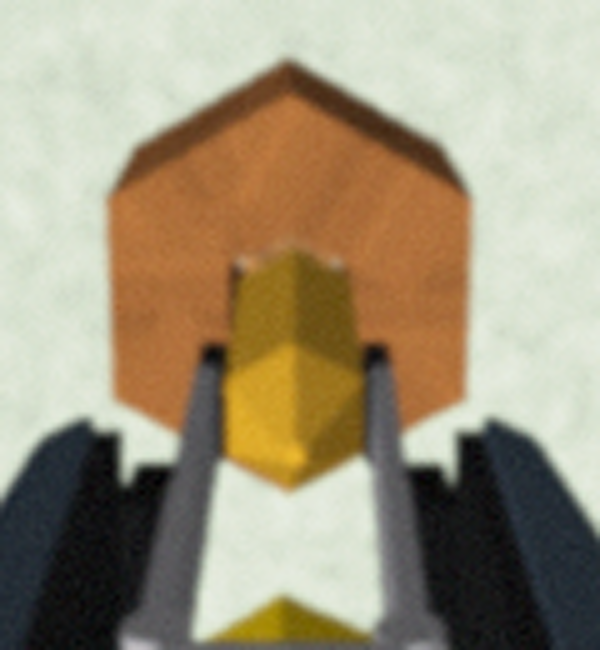

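View pics/s11c.png

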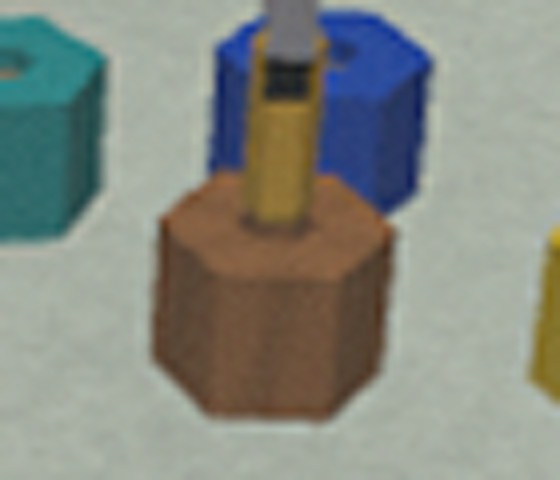

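```bash
cat > rel.py <<'E'
from h import *
import pickle,sys
def rel(n,c0,sc,sideL,foot_far,shl,dz=86.7):
    p,st=pickle.load(open(f'pics/{n}.pkl','rb'))
    yaw=np.radians(st['ee_rot'][2]); x=np.array([np.cos(yaw),np.sin(yaw)]); y=np.array([np.sin(yaw),-np.cos(yaw)])
    f=lambda L:np.array(L,float)/sc+c0-0.4
    T=st['ee_pos'][:2]; foot=st['ee_pos'][2]-dz
    B=np.array([x,y]).T
    w=(onplane(p,f(sideL),54)[:,:2]-T)@B; print('stand pts in tool(x,y) rel TCP\n',w.round(2))
    c=(onplane(p,f(foot_far),foot+3)[:,:2]-T)@B; print('foot far corner',c.round(2))
    s=(onplane(p,f(shl),foot+60)[:,:2]-T)@B; print('shoulder',s.round(2))
    print('foot z',foot, 'x_tool',x.round(3),'y_tool',y.round(3))
E
python3 - <<'E'
from rel import rel
# stand: top corner, left up, left low, right up, right low
rel('w11',[260,140],5,[(288,92),(109,195),(114,398),(470,195),(466,400)],[(293,245)],[(221,380),(226,455),(291,488),(362,460),(366,382),(290,344)])
E
```

```text
stand pts in tool(x,y) rel TCP
 [[ -1.69 -38.7 ]
 [-34.01 -20.12]
 [-34.32  18.62]
 [ 31.15 -20.07]
 [ 31.61  19.07]]
foot far corner [[ -0.82 -12.52]]
shoulder [[-11.36  -6.4 ]
 [-10.78   5.16]
 [ -1.27  10.36]
 [  9.12   5.96]
 [  9.55  -6.08]
 [ -1.41 -11.83]]
foot z 58.058614335186164 x_tool [ 0.325 -0.946] y_tool [-0.946 -0.325]
```

```bash
python3 - <<'E'
from h import *
import pickle
p,st=pickle.load(open('pics/w1.pkl','rb'))
for z in (50,45,40,35,30,25,20,15): print(z,onplane(p,np.array([(298,325)])/6+[275,145]-0.4,z)[0].round(1))
E
```

```text
50 [ 559.  -216.8   50. ]
45 [ 557.6 -216.8   45. ]
40 [ 556.2 -216.8   40. ]
35 [ 554.8 -216.7   35. ]
30 [ 553.4 -216.7   30. ]
25 [ 552.  -216.6   25. ]
20 [ 550.6 -216.6   20. ]
15 [ 549.2 -216.6   15. ]
```

Call:
drive_tool --motion '[[[-0.0001,0.0004,0],[0,0,0]],[[0,0,-0.001],[0,0,0]],[[0,0,-0.001],[0,0,0]],[[0,0,-0.001],[0,0,0]],[[0,0,-0.001],[0,0,0]],[[0,0,-0.001],[0,0,0]],[[0,0,-0.0005],[0,0,0]],[[0,0,0],[0,0,0]],[[0,0,0],[0,0,0]],[[0,0,0],[0,0,0]]]'

```text
time_s: 13.35
ee_pos: [560.0, -218.7, 139.0]
ee_rot: [-180.0, -0.0, -71.0]
force: [0.8, 0.4, -1.0]
gripper_width: 37.9
```

```bash
python3 shot.py w12; python3 - <<'E'
from h import *
t=cv2.imread('pics/w12.png')
cv2.imwrite('pics/w12c.png',cv2.resize(t[140:270,260:380],None,fx=5,fy=5,interpolation=cv2.INTER_CUBIC)*1)
E
```

```text
13.35 [ 560.01 -218.69  139.02] [-1.7999e+02 -1.0000e-02 -7.1050e+01] [ 0.79  0.44 -0.99] [-22.4  22.8  90.9  -0.   66.3  48.6]
```

View pics/w12c.png

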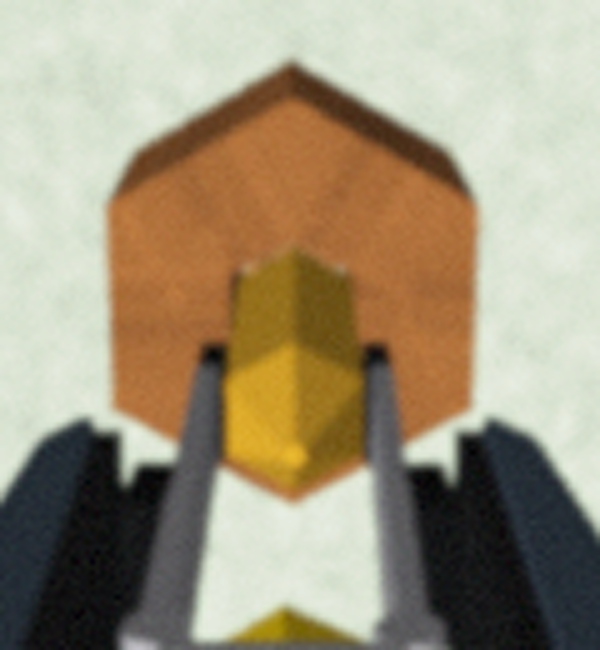

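Call:
drive_tool --motion '[[[0,0,-0.0005],[0,0,0]],[[0,0,-0.001],[0,0,0]],[[0,0,-0.001],[0,0,0]],[[0,0,-0.001],[0,0,0]],[[0,0,-0.001],[0,0,0]],[[0,0,-0.001],[0,0,0]],[[0,0,-0.001],[0,0,0]],[[0,0,-0.001],[0,0,0]],[[0,0,-0.0005],[0,0,0]],[[0,0,0],[0,0,0]]]'

```text
time_s: 14.23
ee_pos: [559.9, -218.7, 130.8]
ee_rot: [180.0, 0.0, -71.0]
force: [0.7, -0.1, -1.3]
gripper_width: 37.8
```

Call:
drive_tool --motion '[[[0,0,-0.0005],[0,0,0]],[[0,0,-0.001],[0,0,0]],[[0,0,-0.001],[0,0,0]],[[0,0,-0.001],[0,0,0]],[[0,0,-0.001],[0,0,0]],[[0,0,-0.001],[0,0,0]],[[0,0,-0.0005],[0,0,0]],[[0,0,0],[0,0,0]],[[0,0,0],[0,0,0]],[[0,0,0],[0,0,0]]]'

```text
time_s: 15.07
ee_pos: [560.0, -218.7, 125.0]
ee_rot: [-180.0, -0.0, -71.0]
force: [-0.2, -0.2, -0.9]
gripper_width: 37.9
```

Call:
drive_tool --motion '[[[0,0,-0.0005],[0,0,0]],[[0,0,-0.001],[0,0,0]],[[0,0,-0.001],[0,0,0]],[[0,0,-0.001],[0,0,0]],[[0,0,-0.001],[0,0,0]],[[0,0,-0.0005],[0,0,0]],[[0,0,0],[0,0,0]],[[0,0,0],[0,0,0]],[[0,0,0],[0,0,0]],[[0,0,0],[0,0,0]]]'

```text
time_s: 15.9
ee_pos: [560.0, -218.7, 120.0]
ee_rot: [-180.0, -0.0, -71.0]
force: [-0.4, 0.0, -1.9]
gripper_width: 37.5
```

```bash
python3 shot.py w13; python3 -c "
from h import *
print(env.state()['force'],env.state()['torque'])
t=cv2.imread('pics/w13.png')
cv2.imwrite('pics/w13c.png',cv2.resize(t[140:270,260:380],None,fx=5,fy=5,interpolation=cv2.INTER_CUBIC)*1)"
```

```text
15.9 [ 560.04 -218.69  120.05] [-1.7999e+02 -1.0000e-02 -7.1050e+01] [-0.38  0.   -1.93] [-22.4  23.7  92.4  -0.   63.9  48.6]
[ 0.38204114 -0.13816378 -1.4045355 ] [-0.01636324  0.0182009  -0.06012856]
```

View pics/w13c.png

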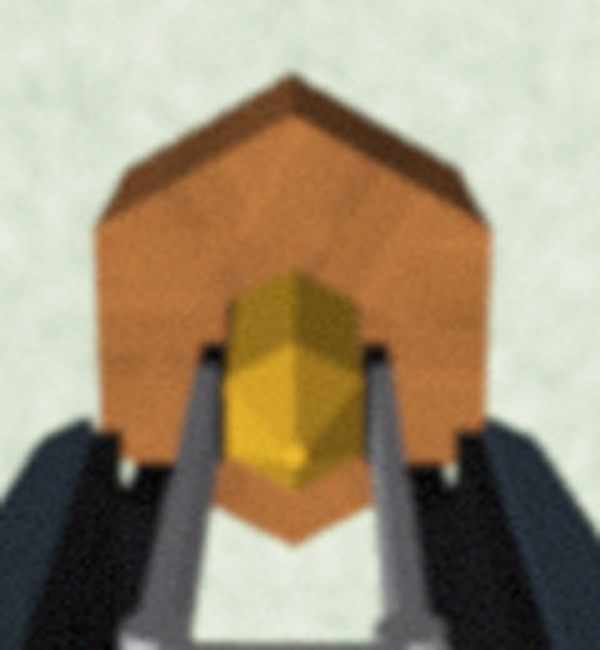

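Call:
drive_tool --motion '[[[0,0,-0.0005],[0,0,0]],[[0,0,-0.001],[0,0,0]],[[0,0,-0.001],[0,0,0]],[[0,0,-0.001],[0,0,0]],[[0,0,-0.0005],[0,0,0]],[[0,0,0],[0,0,0]],[[0,0,0],[0,0,0]],[[0,0,0],[0,0,0]],[[0,0,0],[0,0,0]],[[0,0,0],[0,0,0]]]'

```text
time_s: 16.78
ee_pos: [560.0, -218.7, 116.1]
ee_rot: [-180.0, -0.0, -71.0]
force: [0.7, -0.3, -1.3]
gripper_width: 38.0
```

Foot at about 29 mm, no contact yet.

Call:
drive_tool --motion '[[[0,0,-0.0005],[0,0,0]],[[0,0,-0.0005],[0,0,0]],[[0,0,-0.0005],[0,0,0]],[[0,0,-0.0005],[0,0,0]],[[0,0,-0.0005],[0,0,0]],[[0,0,-0.0005],[0,0,0]],[[0,0,0],[0,0,0]],[[0,0,0],[0,0,0]],[[0,0,0],[0,0,0]],[[0,0,0],[0,0,0]]]'

```text
time_s: 17.62
ee_pos: [560.0, -218.7, 113.0]
ee_rot: [-180.0, -0.0, -71.0]
force: [-0.9, -1.1, -0.3]
gripper_width: 37.8
```

```bash
python3 -c "
from h import *
f=[]
for i in range(4):
    f.append(env.state()['force']); env.grab_frame('top')
print(np.array(f).round(2), np.mean(f,0), env.state()['ee_pos'])"
```

```text
[[-0.86 -1.1  -0.3 ]
 [-0.1  -0.22 -0.76]
 [ 0.98  0.17 -1.31]
 [-0.53 -0.27 -0.94]] [-0.12578665 -0.3541689  -0.82877397] [ 559.96391856 -218.67755697  112.98997936]
```

Call:
drive_tool --motion '[[[0,0,-0.0005],[0,0,0]],[[0,0,-0.0005],[0,0,0]],[[0,0,-0.0005],[0,0,0]],[[0,0,0],[0,0,0]],[[0,0,0],[0,0,0]],[[0,0,0],[0,0,0]],[[0,0,0],[0,0,0]],[[0,0,0],[0,0,0]],[[0,0,0],[0,0,0]],[[0,0,0],[0,0,0]]]'

```text
time_s: 18.65
ee_pos: [560.0, -218.7, 111.5]
ee_rot: [-180.0, -0.0, -71.0]
force: [0.1, -0.4, -1.2]
gripper_width: 37.8
```

```bash
cat > ff.py <<'E'
from h import *
f=[]
for i in range(5):
    f.append(env.state()['force']); env.grab_frame('top')
print(np.array(f).round(2)[:,2], np.mean(f,0), env.state()['ee_pos'],env.state()['time_s'])
E
python3 ff.py
```

```text
[-1.19 -0.93 -1.32 -1.21 -1.7 ] [-0.44996812 -0.04981588 -1.27201287] [ 559.97415427 -218.66944815  111.47512416] 18.9
```

Call:
drive_tool --motion '[[[0,0,-0.0005],[0,0,0]],[[0,0,-0.0005],[0,0,0]],[[0,0,-0.0005],[0,0,0]],[[0,0,-0.0005],[0,0,0]],[[0,0,-0.0005],[0,0,0]],[[0,0,0],[0,0,0]],[[0,0,0],[0,0,0]],[[0,0,0],[0,0,0]],[[0,0,0],[0,0,0]],[[0,0,0],[0,0,0]]]'

```text
time_s: 19.73
ee_pos: [560.0, -218.7, 109.0]
ee_rot: [-180.0, -0.0, -71.0]
force: [0.4, 0.1, -0.5]
gripper_width: 37.9
```

```bash
python3 ff.py
```

```text
[-0.53 -1.62 -1.71 -1.57 -1.39] [ 0.04092816  0.52300516 -1.36608866] [ 559.97135255 -218.67984373  108.98373721] 19.9833
```

Still free, with the foot at about 22 mm.

Call:
drive_tool --motion '[[[0,0,-0.0005],[0,0,0]],[[0,0,-0.0005],[0,0,0]],[[0,0,-0.0005],[0,0,0]],[[0,0,-0.0005],[0,0,0]],[[0,0,-0.0005],[0,0,0]],[[0,0,0],[0,0,0]],[[0,0,0],[0,0,0]],[[0,0,0],[0,0,0]],[[0,0,0],[0,0,0]],[[0,0,0],[0,0,0]]]'

```text
time_s: 20.82
ee_pos: [560.0, -218.7, 106.5]
ee_rot: [-180.0, -0.0, -71.0]
force: [0.9, -0.1, -1.1]
gripper_width: 37.6
```

```bash
python3 ff.py
```

```text
[-1.13 -0.78 -1.42 -1.56 -1.35] [ 0.06628998  0.24369262 -1.24924067] [ 559.97716963 -218.67310774  106.47104933] 21.0667
```

Call:
drive_tool --motion '[[[0,0,-0.0005],[0,0,0]],[[0,0,-0.0005],[0,0,0]],[[0,0,-0.0005],[0,0,0]],[[0,0,-0.0005],[0,0,0]],[[0,0,-0.0005],[0,0,0]],[[0,0,0],[0,0,0]],[[0,0,0],[0,0,0]],[[0,0,0],[0,0,0]],[[0,0,0],[0,0,0]],[[0,0,0],[0,0,0]]]'

```text
time_s: 21.9
ee_pos: [560.0, -218.7, 104.1]
ee_rot: [-180.0, -0.0, -71.0]
force: [-0.3, 0.2, 0.1]
gripper_width: 37.4
```

```bash
python3 ff.py
```

```text
[ 0.08  0.39  0.23 -0.46 -0.03] [-0.11767891  0.01109169  0.04184507] [ 559.99402492 -218.7156286   104.00046324] 22.15
```

The floor is felt: Fz went from -1.3 to 0.0 N, so it carries about 1.3 N, more than the crystal's 0.6 N weight. I'm opening the tongs to 43 mm to let go.

Call:
drive_tool --motion '[[[0,0,0],[0,0,0]],[[0,0,0],[0,0,0]],[[0,0,0],[0,0,0]],[[0,0,0],[0,0,0]],[[0,0,0],[0,0,0]],[[0,0,0],[0,0,0]],[[0,0,0],[0,0,0]],[[0,0,0],[0,0,0]],[[0,0,0],[0,0,0]],[[0,0,0],[0,0,0]]]' --claw 0.47 --force 25

```text
time_s: 22.98
ee_pos: [560.0, -218.7, 104.0]
ee_rot: [-180.0, -0.0, -71.0]
force: [0.4, 0.7, -0.8]
gripper_width: 43.3
```

```bash
python3 shot.py w14; python3 -c "
from h import *
print(env.state()['gripper_width'])
t=cv2.imread('pics/w14.png')
cv2.imwrite('pics/w14c.png',cv2.resize(t[140:270,260:380],None,fx=5,fy=5,interpolation=cv2.INTER_CUBIC)*1)"
```

```text
22.9833 [ 559.97 -218.68  103.98] [-1.800e+02 -1.000e-02 -7.105e+01] [ 0.44  0.72 -0.8 ] [-22.4  24.5  93.7  -0.   61.9  48.6]
42.84584636931188
```

View pics/w14c.png

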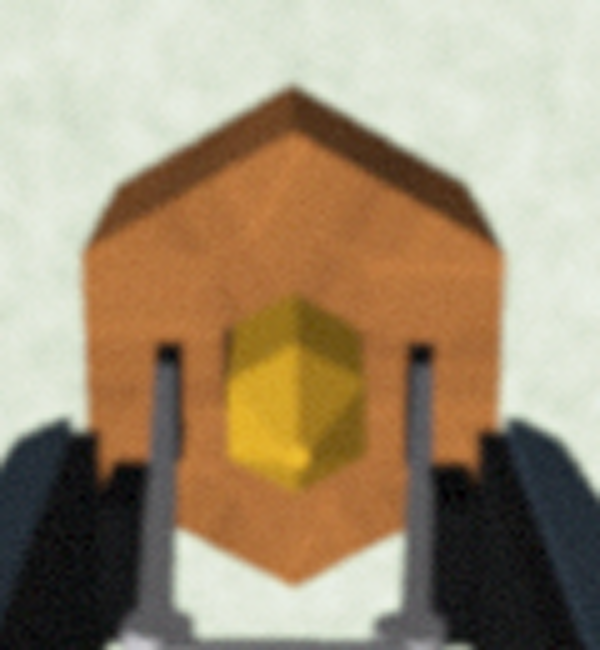

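Call:
drive_tool --motion '[[[0,0,0.002],[0,0,0]],[[0,0,0.004],[0,0,0]],[[0,0,0.008],[0,0,0]],[[0,0,0.012],[0,0,0]],[[0,0,0.015],[0,0,0]],[[0,0,0.015],[0,0,0]],[[0,0,0.008],[0,0,0]],[[0,0,0.004],[0,0,0]],[[-0.002,0.015,0],[0,0,0]],[[-0.003,0.03,0],[0,0,-0.03]]]'

```text
time_s: 23.87
ee_pos: [554.9, -175.0, 171.6]
ee_rot: [180.0, -0.1, -73.0]
force: [0.6, 0.8, -0.9]
gripper_width: 42.6
```

Call:
drive_tool --motion '[[[-0.004,0.039,0],[0,0,-0.04]],[[-0.004,0.039,0],[0,0,-0.04]],[[-0.004,0.039,0],[0,0,-0.04]],[[-0.004,0.039,0],[0,0,-0.04]],[[-0.004,0.039,0],[0,0,-0.04]],[[-0.004,0.039,0],[0,0,-0.04]],[[-0.004,0.039,0],[0,0,-0.04]],[[-0.004,0.039,0],[0,0,-0.04]],[[-0.005,0.039,0],[0,0,-0.04]],[[-0.005,0.039,0],[0,0,-0.04]]]'

```text
time_s: 24.7
ee_pos: [511.1, 218.5, 171.2]
ee_rot: [179.9, -0.0, -95.8]
force: [1.2, 1.7, -0.9]
gripper_width: 43.1
```

```bash
python3 shot.py s15 side;python3 -c "
from h import *
t=cv2.imread('pics/s15.png')
cv2.imwrite('pics/s15c.png',cv2.resize(t[110:270,220:430],None,fx=3.5,fy=3.5,interpolation=cv2.INTER_CUBIC)*1)"
```

```text
24.7 [511.11 218.52 171.23] [ 1.799e+02 -4.000e-02 -9.578e+01] [ 1.15  1.66 -0.91] [ 22.   17.5  94.1   0.   68.5 117.7]
```

View pics/s15c.png

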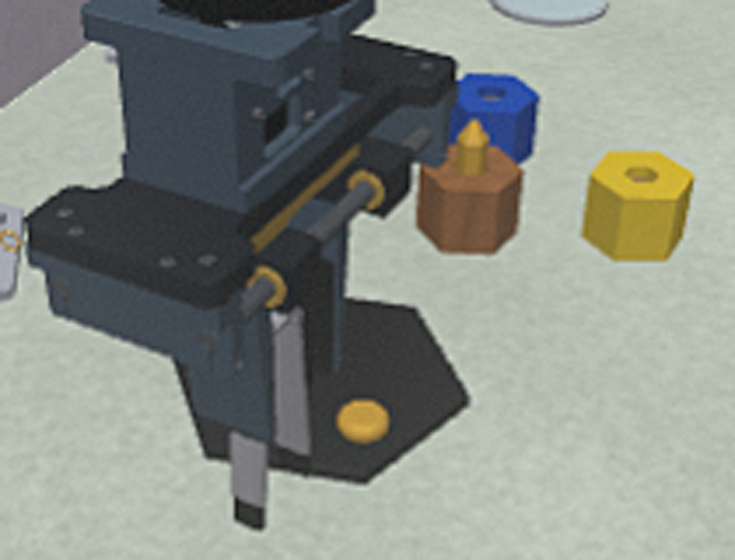

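Call:
drive_tool --motion '[[[-0.004,0.03,0],[0,0,-0.02]],[[-0.003,0.024,0],[0,0,-0.008]],[[-0.001,0.012,0],[0,0,0]],[[0,0.003,0],[0,0,0]],[[0,0,-0.01],[0,0,0]],[[0,0,-0.02],[0,0,0]],[[0,0,-0.015],[0,0,0]],[[0,0,-0.005],[0,0,0]],[[0,0,0],[0,0,0]],[[0,0,0],[0,0,0]]]'

```text
time_s: 25.58
ee_pos: [505.3, 284.4, 122.0]
ee_rot: [180.0, -0.0, -97.4]
force: [0.8, -0.2, -0.2]
gripper_width: 43.1
```

```bash
python3 shot.py w16; python3 -c "
from h import *
t=cv2.imread('pics/w16.png')
cv2.imwrite('pics/w16c.png',cv2.resize(t[150:290,240:400],None,fx=4,fy=4,interpolation=cv2.INTER_CUBIC)*1)"
```

```text
25.5833 [505.27 284.35 121.95] [ 1.7999e+02 -3.0000e-02 -9.7350e+01] [ 0.76 -0.19 -0.18] [ 28.2  21.8  95.2  -0.   63.  125.6]
```

View pics/w16c.png

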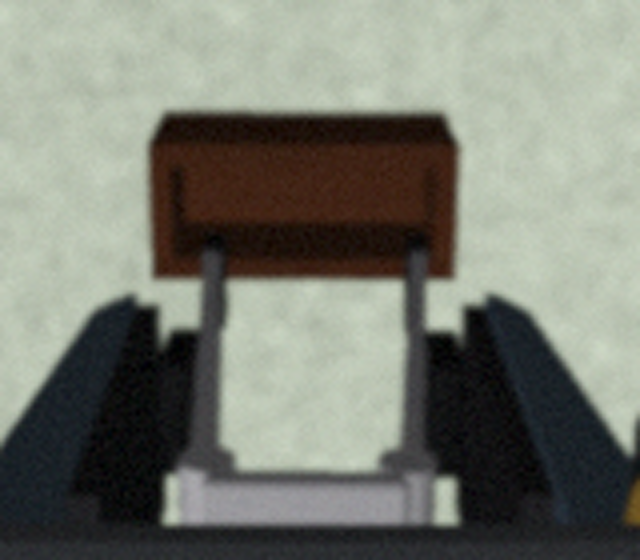

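Call:
drive_tool --motion '[[[-0.001,0.0015,0],[0,0,0]],[[-0.001,0.0013,-0.005],[0,0,0]],[[0,0,-0.01],[0,0,0]],[[0,0,-0.012],[0,0,0]],[[0,0,-0.007],[0,0,0]],[[0,0,-0.002],[0,0,0]],[[0,0,0],[0,0,0]],[[0,0,0],[0,0,0]],[[0,0,0],[0,0,0]],[[0,0,0],[0,0,0]]]'

```text
time_s: 26.47
ee_pos: [503.4, 288.4, 86.5]
ee_rot: [-179.9, 0.0, -97.3]
force: [0.0, 0.4, -0.6]
gripper_width: 43.0
```

```bash
python3 shot.py w17; python3 - <<'E'
from h import *
import pickle
t=cv2.imread('pics/w17.png')
cv2.imwrite('pics/w17c.png',cv2.resize(t[150:290,240:400],None,fx=4,fy=4,interpolation=cv2.INTER_CUBIC)*1)
E
```

```text
26.4667 [503.35 288.35  86.54] [-1.7995e+02  3.0000e-02 -9.7290e+01] [ 0.04  0.39 -0.64] [ 28.7  23.7  97.9  -0.   58.4 126. ]
```

View pics/w17c.png

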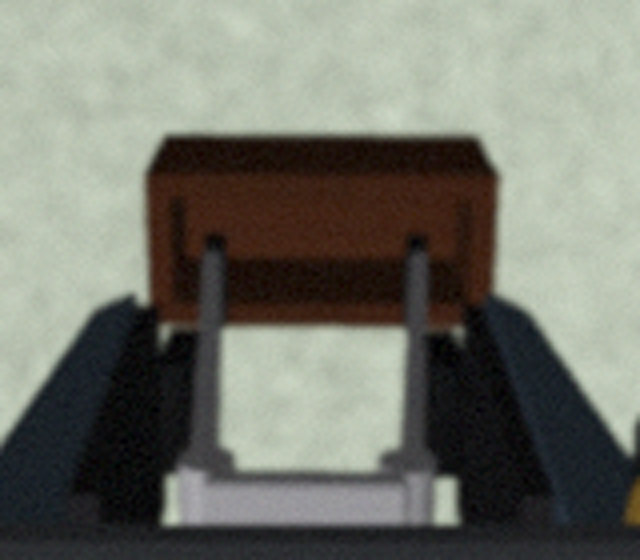

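Call:
drive_tool --motion '[[[0,-0.0009,0],[0,0,0]],[[0,0,-0.003],[0,0,0]],[[0,0,-0.007],[0,0,0]],[[0,0,-0.009],[0,0,0]],[[0,0,-0.009],[0,0,0]],[[0,0,-0.006],[0,0,0]],[[0,0,-0.003],[0,0,0]],[[0,0,-0.001],[0,0,0]],[[0,0,0],[0,0,0]],[[0,0,0],[0,0,0]]]'

```text
time_s: 27.35
ee_pos: [503.2, 287.4, 48.1]
ee_rot: [-180.0, 0.0, -97.3]
force: [0.7, -0.1, -0.5]
gripper_width: 43.2
```

```bash
python3 ff.py
```

```text
[-0.46  0.02 -0.21 -0.38 -0.83] [ 0.54509376 -0.10060403 -0.37359986] [503.16779611 287.34237974  48.34110778] 27.6
```

Call:
drive_tool --motion '[[[0,0,-0.0005],[0,0,0]],[[0,0,-0.0005],[0,0,0]],[[0,0,-0.0005],[0,0,0]],[[0,0,0],[0,0,0]],[[0,0,0],[0,0,0]],[[0,0,0],[0,0,0]],[[0,0,0],[0,0,0]],[[0,0,0],[0,0,0]],[[0,0,0],[0,0,0]],[[0,0,0],[0,0,0]]]'

```text
time_s: 28.43
ee_pos: [503.0, 287.2, 46.5]
ee_rot: [180.0, -0.0, -97.3]
force: [-0.2, -0.7, -1.1]
gripper_width: 43.0
```

```bash
python3 ff.py
```

```text
[-1.09  0.19 -0.97 -1.84 -1.2 ] [-0.09728151 -0.34233615 -0.9815821 ] [502.96991882 287.20382415  46.47529599] 28.6833
```

Call:
drive_tool --motion '[[[0,0,-0.0005],[0,0,0]],[[0,0,-0.0003],[0,0,0]],[[0,0,0],[0,0,0]],[[0,0,0],[0,0,0]],[[0,0,0],[0,0,0]],[[0,0,0],[0,0,0]],[[0,0,0],[0,0,0]],[[0,0,0],[0,0,0]],[[0,0,0],[0,0,0]],[[0,0,0],[0,0,0]]]'

```text
time_s: 29.52
ee_pos: [502.9, 287.0, 45.7]
ee_rot: [180.0, -0.0, -97.3]
force: [0.1, -1.8, 3.5]
gripper_width: 42.7
```

```bash
python3 ff.py
```

```text
[3.54 3.77 3.38 3.41 3.81] [-0.16971482 -2.11110598  3.58008264] [502.94148936 287.14369808  45.63090488] 29.7667
```

The tongs are on the holder floor (Fz +3.6 N at TCP z 45.7, against 46.4 at pick-up). I'm releasing them.

Call:
drive_tool --motion '[[[0,0,0.0005],[0,0,0]],[[0,0,0],[0,0,0]],[[0,0,0],[0,0,0]],[[0,0,0],[0,0,0]],[[0,0,0],[0,0,0]],[[0,0,0],[0,0,0]],[[0,0,0],[0,0,0]],[[0,0,0],[0,0,0]],[[0,0,0],[0,0,0]],[[0,0,0],[0,0,0]]]' --claw 1

```text
time_s: 30.6
ee_pos: [503.0, 287.3, 46.2]
ee_rot: [180.0, -0.0, -97.3]
force: [0.2, -0.1, -0.0]
gripper_width: 91.1
```

```bash
python3 shot.py w18
```

```text
30.6 [502.96 287.26  46.19] [180.    -0.   -97.29] [ 0.23 -0.05 -0.  ] [ 28.6  26.1 100.7  -0.   53.3 125.9]
```

View pics/w18.png

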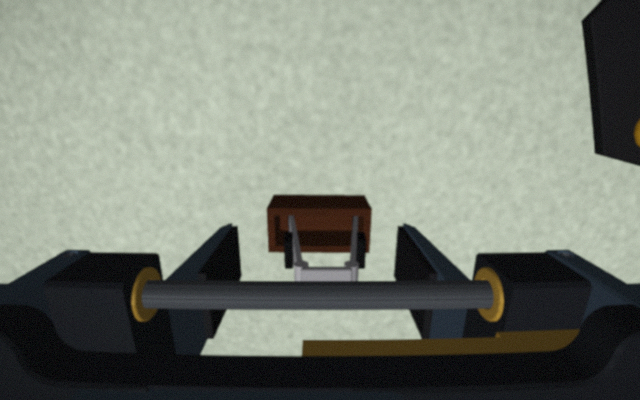

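Call:
drive_tool --motion '[[[0,0,0.005],[0,0,0]],[[0,0,0.015],[0,0,0]],[[0,0,0.025],[0,0,0]],[[0,0,0.03],[0,0,0]],[[0,0,0.025],[0,0,0]],[[0,0,0.015],[0,0,0]],[[0,0,0.01],[0,0,0]],[[0,0,0],[0,0,0]],[[0,0,0],[0,0,0]],[[0,0,0],[0,0,0]]]'

```text
time_s: 31.48
ee_pos: [502.2, 286.8, 169.8]
ee_rot: [179.9, -0.1, -97.3]
force: [0.2, 0.4, -0.4]
gripper_width: 91.5
```

```bash
python3 shot.py w19; python3 shot.py s19 side;  python3 - <<'E'
from h import *
t=cv2.imread('pics/w19.png')
cv2.imwrite('pics/w19c.png',cv2.resize(t[120:320,220:420],None,fx=3,fy=3,interpolation=cv2.INTER_CUBIC))
t=cv2.imread('pics/s19.png');t0=cv2.imread('pics/side0.png')
a=[cv2.resize(q[260:370,240:330],None,fx=4,fy=4,interpolation=cv2.INTER_CUBIC) for q in (t0,t)]
cv2.imwrite('pics/s19c.png',np.hstack(a))
E
```

```text
31.4833 [502.16 286.8  169.8 ] [ 1.7987e+02 -9.0000e-02 -9.7290e+01] [ 0.17  0.4  -0.36] [ 28.6  19.6  91.3  -0.   69.3 125.9]
31.5333 [502.11 286.74 169.6 ] [ 1.7985e+02 -1.1000e-01 -9.7290e+01] [0.22 0.15 0.23] [ 28.6  19.6  91.3  -0.   69.3 125.9]
```

View pics/w19c.png

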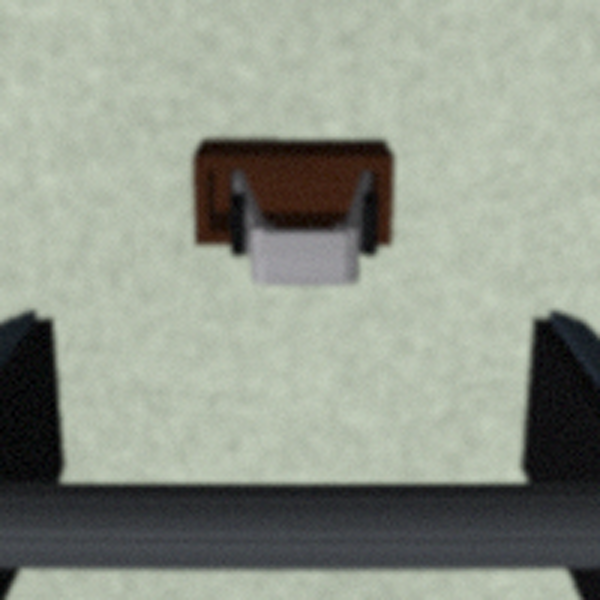

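View pics/s19c.png

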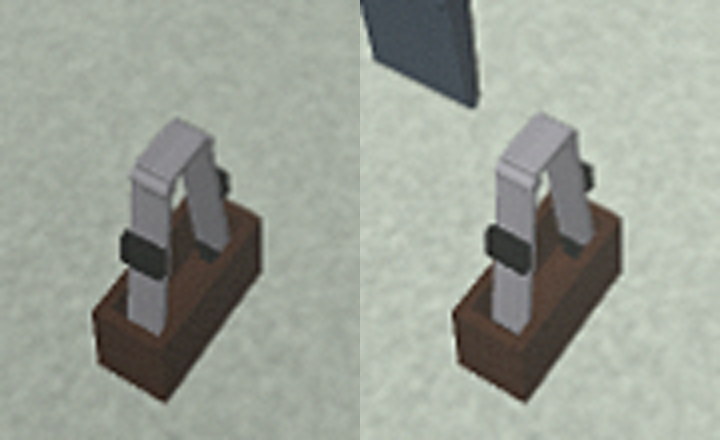

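```bash
python3 - <<'E'
from h import *
import pickle
p,st=pickle.load(open('pics/w19.pkl','rb'))
f=lambda L:np.array(L)/3+[220,120]-0.33
w=onplane(p,f([(195,157),(391,155),(391,242),(195,244)]),36)[:,:2]; print('holder',w.round(1),w.mean(0))
w=onplane(p,f([(251,229),(358,228),(357,283),(252,284)]),105)[:,:2]; print('bow',w.round(1),w.mean(0))
e=np.roll(w,-1,0)-w;print(np.degrees(np.arctan2(e[:,1],e[:,0])),np.linalg.norm(e,axis=1))
w=onplane(p,f([(237,222),(370,222)]),66);print('pads',w.mean(0))
ps=env.camera_params('side')
b=np.array([[504,287.5,105],[504,287.5,66],[504,287.5,30]]);d=np.array([0.4,-3.,0])
print('exp side shift(4x)',4*(proj(ps,b+d)-proj(ps,b)))
# template match shifts between side images
a=cv2.imread('pics/side0.png',0);c=cv2.imread('pics/s19.png',0)
def sub(x0,y0,x1,y1,m=5):
    T=a[y0:y1,x0:x1];S=c[y0-m:y1+m,x0-m:x1+m]
    r=cv2.matchTemplate(S,T,cv2.TM_CCOEFF_NORMED);_,v,_,l=cv2.minMaxLoc(r);return np.array(l)-m,v
for b in [(270,287,298,312),(268,312,300,330),(268,325,290,348)]: print(b,sub(*b))
E
```

```text
holder [[523.4 319.4]
 [515.4 252.3]
 [484.4 255.4]
 [492.5 324.3]] [503.92634509 287.88301919]
bow [[513.6 298.5]
 [510.1 269. ]
 [494.2 271. ]
 [497.7 300.4]] [503.89024755 284.72173664]
[-96.79729735 172.76249068  83.21524656  -7.04237592] [29.66394318 16.06088652 29.60927234 16.0670419 ]
pads [503.48548638 284.58950218  66.        ]
exp side shift(4x) [[ 2.81407366 -6.46652771]
 [ 2.67469347 -6.45720083]
 [ 2.55716017 -6.42768605]]
(270, 287, 298, 312) (array([ 1, -1]), 0.9441550374031067)
(268, 312, 300, 330) (array([ 1, -1]), 0.951426088809967)
(268, 325, 290, 348) (array([ 1, -1]), 0.934501051902771)
```

```bash
python3 shot.py t20 top; python3 - <<'E'
from h import *
a=cv2.imread('pics/top0.png');b=cv2.imread('pics/t20.png');s=cv2.imread('pics/s19.png')
q=[cv2.convertScaleAbs(x[130:290,215:475],alpha=1.8) for x in(a,b)]
cv2.imwrite('pics/t20c.png',cv2.resize(np.hstack(q),None,fx=1.5,fy=1.5,interpolation=cv2.INTER_CUBIC))
cv2.imwrite('pics/s20c.png',cv2.resize(s[110:260,230:430],None,fx=4,fy=4,interpolation=cv2.INTER_CUBIC))
E
```

```text
31.5833 [502.2  286.81 169.66] [ 1.7986e+02 -1.1000e-01 -9.7290e+01] [ 0.35 -0.13  0.75] [ 28.6  19.6  91.2  -0.   69.3 125.9]
```

View pics/t20c.png

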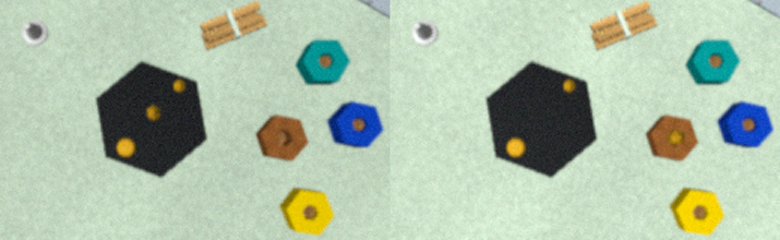

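View pics/s20c.png

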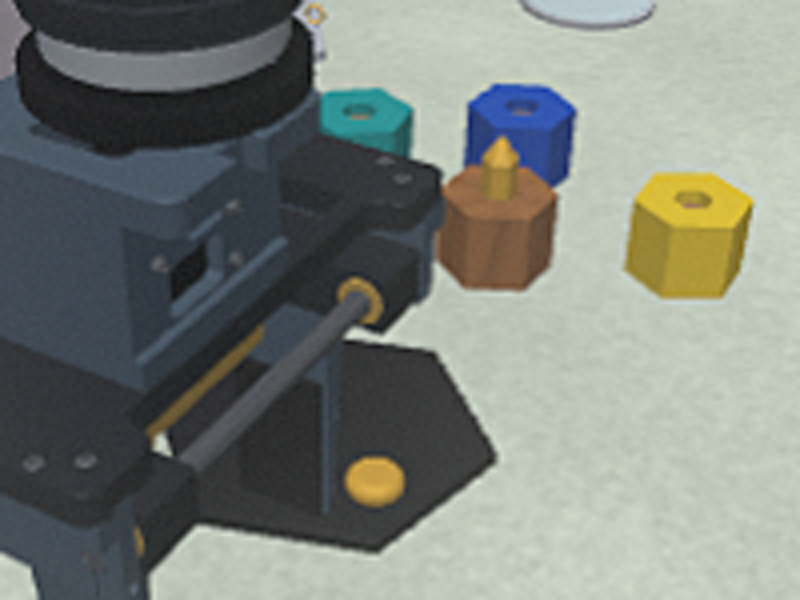

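The side view shows the crystal upright in the brown stand at crop (500,165). The before and after top views show the stub, disc, cone and sticks unmoved. I'm handing the job in.

```bash
python3 -c "
from workcell import env
print(env.job_done())"
```

```text
the job is handed in; nothing more can be done
None
```

The crystal stands upright in the brown stand's socket. The tongs are back in their holder and released, and I handed the job in at about 31.6 s of the 58 s allowed.

- **Picking up:** I took the tongs at 43 mm over the pads and squeezed them shut on the tall crystal at 30 N. The fingers touched only the tongs.
- **Placing:** I lowered the crystal in small steps and felt the cork floor about 35 mm below the rim. I pressed on it with about 1.3 N, with no sideways force noticeable above the sensor noise, before letting go.
- **Last checks that agreed:** The final pictures show the crystal upright in the socket, and the stub, disc, cone and sticks where they were. The gripper hangs clear above the tongs.
- **Check that disagreed:** The tongs stand upright in the holder but about 3 mm off its centre along the slot, towards -y. They shifted as they sprang open. I left them because regripping seemed more likely to do harm than good.
- **Force when setting the tongs down:** The tongs pressed on the holder floor with about 4.5 N just before I released them.

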